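# Unstack the sampling head parts for drying

### The job

The parts of a gas sampling head stand stacked on a cork pad. First turn the drying carousel by its upright pin until its round bin faces the air nozzle, then take the stack apart from the top down and carry each part straight to its place, one after another: the green cone upright in that round bin, the white crucible, still mouth down, in the hexagonal dish, the brass valve body upright in the rectangular tray with its ports along the tray's long side, and the steel flange flat in the round dish. Never tip the crucible over, and leave the bin facing the nozzle and every part released and lying flat on the floor of its place.

Things in the scene. Friction and masses are not known exactly. Their poses are not given: they have to be found in the camera images.
- cone: Green plastic adapter cone, top of the stack, 46 mm tall: collar 26 mm across (lowest 8 mm), tapering to an upright cylindrical spigot 15 mm across from 26 mm up to the top. about 30 g. Origin: centre of its underside, z up along its axis. It stands loose on the crucible.
- crucible: White ceramic crucible standing mouth down, second in the stack, 34 mm tall, 38 mm across at the rim (below) and 30 mm across at its flat foot (now on top); about 60 g. Origin: centre of the rim plane, which is now the underside; z up. It stands loose on the valve body.
- valve: Brass needle valve body, third in the stack: block 44 mm (x) by 40 mm (y) by 36 mm tall, with a round port 16 mm across on each of its two x faces at half height, 60 mm over both ports. about 300 g. Grip it across its plain y faces (40 mm). Origin: centre of the underside, z up. Its yaw is arbitrary. It stands loose on the flange.
- flange: Steel blank flange, bottom of the stack: disc 64 mm across, 20 mm thick, with a ring of six small dark bolt holes; about 300 g. Origin: centre of the underside, z up. It lies loose on a square cork pad 8 mm thick.
- hex_dish: Fixed hexagonal white ceramic dish on the bench, place of the crucible: 62 mm across the flats inside, floor 4 mm above the bench, rim 5 mm above that floor. Origin: centre of the underside, on the bench.
- rect_tray: Fixed rectangular aluminium tray on the bench, place of the brass valve, inside 84 mm (its x, the long side) by 64 mm (its y), floor 4 mm above the bench, rim 5 mm above that floor. Origin: centre of the underside, on the bench.
- round_dish: Fixed round steel dish on the bench, place of the flange: 88 mm across inside, floor 4 mm above the bench, rim 5 mm above that floor. Origin: centre of the underside, on the bench.
- carousel (a joint): Angle of the drying carousel, an aluminium disc 210 mm across, its top 25 mm above the bench, turning about a vertical axis with three grey bins on it (one round, one square, one narrow oblong). rad, 0 when the round bin faces the fixed brass air nozzle that stands beside the disc, positive anticlockwise seen from above; it turns freely from -2.6 to 2.6 against light friction (under 1 N at the pin) and stays where it is left.
- round_bin (a point): Centre of the inner floor of the carousel's round bin, 28 mm above the bench and 58 mm from the carousel's axis; the bin is 58 mm across inside, its wall rises 19 mm above this floor. Turns with the carousel.
- turn_pin (a point): Top centre of the upright steel turning pin fixed on the carousel disc, opposite the round bin: 12 mm across, stands 46 mm up from the disc, top 71 mm above the bench, 88 mm from the carousel's axis (the axis lies on the straight line from pin to round bin). Turns with the carousel.
There are look-alikes about, which are no part of the job. Leave any purple look-alike of the round_dish alone. There is more than one size of the crucible; the one meant has the size given above.

How it is judged:
On the way, in this order (a step that is already met when the one before it is completed fails the run):
1. the round bin is turned to face the air nozzle while the cone is still on the stack (value of joint carousel between -0.15 and 0.15 rad and horizontal distance between cone and crucible below 0.015 m and z of cone in the frame of crucible above 0.03 m), for 0.2 s.
2. the cone stands in the round bin, which faces the nozzle (value of joint carousel between -0.15 and 0.15 rad and horizontal distance between cone and round_bin below 0.018 m and z of cone in the frame of round_bin between -0.003 and 0.003 m and angle between cone's own z axis and vertical below 0.15 rad and linear speed of cone below 0.03 m/s and contact force between the fingers and cone below 0.1 N), for 0.2 s.
3. the crucible stands mouth down in the hexagonal dish (horizontal distance between crucible and hex_dish below 0.016 m and z of crucible in the frame of hex_dish between 0.001 and 0.007 m and angle between crucible's own z axis and vertical below 0.15 rad and linear speed of crucible below 0.03 m/s and contact force between the fingers and crucible below 0.1 N), for 0.2 s.
4. the valve body stands in the rectangular tray (horizontal distance between valve and rect_tray below 0.019 m and z of valve in the frame of rect_tray between 0.001 and 0.007 m and angle between valve's own z axis and vertical below 0.15 rad and linear speed of valve below 0.03 m/s and contact force between the fingers and valve below 0.1 N and angle between the x axis of valve and the x axis of rect_tray, either way round below 0.35 rad), for 0.2 s.
5. the flange lies in the round dish (horizontal distance between flange and round_dish below 0.015 m and z of flange in the frame of round_dish between 0.001 and 0.007 m and angle between flange's own z axis and vertical below 0.15 rad and linear speed of flange below 0.03 m/s and contact force between the fingers and flange below 0.1 N), for 0.2 s.
At the end, for the whole second after the job is handed in: Round bin faces the nozzle within 0.15 rad; on the floor of its place, from its centre: cone in the bin within 18 mm, crucible 16 mm, valve 19 mm (ports within 0.35 rad of the long side), flange 15 mm; none tilted over 0.15 rad, all released and at rest (all of step 2 and all of step 3 and all of step 4 and all of step 5 and velocity of joint carousel between -0.05 and 0.05 rad/s); the robot touches nothing.
It fails at once if the crucible is tipped over (more than 0.7 rad from upright) (angle between crucible's own z axis and vertical above 0.7 rad).
It also fails if it takes over 128 s, if anything falls off the work surface, if the arm or the gripper's body presses on something with over 40 N, if the wrist force passes 120 N, or if a joint passes its speed limit or range.

### The arm

A 7-joint arm with a two-finger parallel gripper is mounted at the origin on the work surface. World frame = base frame: x ahead of the robot, y to its left, z up, the work surface at z = 0. Lengths are in m, angles in rad, forces in N, time in s.
With the tool pointing down it reaches from about 0.425 to 0.925 m from the base axis. Payload 6.8 kg.
Tool frame: the origin (TCP) lies at the very end of the fingers, on their centre line; the grasp point (between the pads) lies 19 mm behind it (r.grip_depth is the distance from the TCP to the grasp point, in m); z points along the fingers, y is the direction in which the jaws open and shut (so a half turn about z gives the same grasp; the last joint's range is limited). The gripper opens to 85 mm and grips with 20 to 120 N. Pads are 22 mm wide; open, the fingers measure 114 mm over their backs; the gripper's body (76 mm by 85 mm) begins 54 mm behind the grasp point. The pads swing forward as they close: fully open they stand 13 mm farther back than shut.
Start: joints at [-1.446, 0.477, 0.022, 1.555, -0.011, 1.109, -0.083], TCP at [0.156, 0.657, 0.231] pointing down, gripper open.
Joint ranges: [-2.96, 2.96], [-0.34, 2.1], [-1.41, 1.46], [0.24, 2.44], [-1.37, 4.51], [0.17, 1.92], [-2.96, 2.96]. Speed limits (rad/s): [2.39, 2.39, 3.14, 3.14, 3.14, 3.14, 3.14].

### API

Orientations are given as a rotation vector (axis times angle).
In Python, from bench import r, grab_frame gives the robot as it stands. The module is installed in compiled form; this text tells all that it offers.
- The arm moves only by the tool play_rows, never from a script. Its argument "increments" is a list of rows, each a list of 7 numbers: the shift along the tool's x, y, z in mm, then the turn, a rotation vector about the tool's x, y, z in rad, then the closure in counts, from 0 (fully open) to 255 (shut). In form: [[tx, ty, tz, rx, ry, rz, claw], ...]. A call has 1 to 5 rows; each row shifts and turns the pose as measured when the row begins, along the tool's axes as they then stand; what a row does not reach is not made up. A row lasts 1/10 s, in which the tool goes at most 50 mm and 8.59 degrees, less where a joint would pass 70% of its speed; a pose out of reach is approached as far as the arm can. A call is refused whole if a number of a shift passes 50 or a number of a turn 0.15, either way. A call with a gripper value outside its range is refused whole. The fingers move at their own pace and stop on an object; "force" is the grip in N (left out, the last holds). Time passes only in rows, so rows that do not move let the fingers close. It gives the time, the measured TCP pose, the force and the opening at its end, in the units of the state.
- r.get_obs(): the state, without advancing time (a new reading comes with each control period).
- grab_frame(name): name is "side" or "top" or "wrist"; returns a dict with "color" (480x640x3 uint8, blue, green, red), "depth" (480x640 float32, m along the optical axis (not along the pixel's ray), 0 where there is no reading), "K" (3x3 intrinsics, pixels), "T" (4x4, takes a point from camera to world coordinates). Camera axes: x right, y up, looking along -z (the intrinsics and any distortion apply to the point x, -y, -z); pixel columns grow to the right and rows downward; lengths in m; the calibration is good to about 2 mm. A picture is of the moment at which its call begins.
- r.hand_in(): hands the job in, once; it reports no verdict.
The state is a dict: "clock": time; "joints": joint angles; "qvel": joint speeds; "tau": joint torques, N m; "tcp_pos": TCP position; "orientation": TCP orientation; "contact_force": force on the tool from outside, world axes, zero at the start; "moment": the same for the moment, N m; "grip_width": finger opening in m.
Only numpy, scipy, OpenCV 4.12 (cv2) and the standard library are available. Lean on these libraries where they do the work, as an engineer would, in place of code of your own. Each camera call takes 0.05 s, during which the arm holds its last target.

## Working session

There is one attempt and no reset: what is moved stays moved. The work goes in short steps, Python scripts to look and compute and a tool call to move; the robot and the scene stay as the last step left them, time stands still between calls to the robot, and variables do not carry over. Pictures are saved under pics/ and viewed, and the job is handed in when it is done.

Besides the shell and the picture viewer there is one more tool, called after ">>>" as name(argument=value, ...), one argument or row to a line, values as JSON. play_rows: Moves the arm, as the interface text tells. Its arguments: {"type":"object","properties":{"increments":{"type":"array","items":{"type":"array","items":{"type":"number"}}},"force":{"type":"number"}},"required":["increments"]}

```bash
mkdir -p pics; cat > h.py <<'E'
import numpy as np, cv2
from bench import r, grab_frame
def save(n,f): cv2.imwrite('pics/'+n+'.png',f['color'])
def pts(f):
    K=f['K'];d=f['depth'];v,u=np.mgrid[0:480,0:640]
    x=(u-K[0,2])/K[0,0]*d;y=(v-K[1,2])/K[1,1]*d
    p=np.stack([x,-y,-d],-1);T=f['T']
    return p@T[:3,:3].T+T[:3,3]
def ray(f,u,v,z):
    K=f['K'];T=f['T'];d=T[:3,:3]@np.array([(u-K[0,2])/K[0,0],-(v-K[1,2])/K[1,1],-1]);o=T[:3,3]
    return o+d*(z-o[2])/d[2]
E
python3 - <<'E'
from h import *
for n in('side','top','wrist'):
    f=grab_frame(n);save(n+'0',f);print(n,f['K'].tolist(),f['T'].round(3).tolist(),(f['depth']>0).mean(), [k for k in f])
    np.savez('/tmp/'+n+'0.npz',**f)
print(r.get_obs())
E
```

```text
side [[610.930929741051, 0.0, 318.83192640903394], [0.0, 610.930929741051, 237.26117541783367], [0.0, 0.0, 1.0]] [[0.955, 0.15, -0.254, 0.266], [-0.295, 0.551, -0.781, -0.897], [0.023, 0.821, 0.57, 0.676], [0.0, 0.0, 0.0, 1.0]] 0.9960091145833333 ['color', 'depth', 'K', 'T']
top [[582.70577512956, 0.0, 315.67028758187445], [0.0, 582.70577512956, 243.229402950875], [0.0, 0.0, 1.0]] [[-0.008, 0.993, -0.119, 0.355], [-1.0, -0.006, 0.014, -0.068], [0.013, 0.119, 0.993, 1.349], [0.0, 0.0, 0.0, 1.0]] 0.9959016927083333 ['color', 'depth', 'K', 'T']
wrist [[401.7222999351824, 0.0, 315.02569897012717], [0.0, 401.7222999351824, 244.76204780785596], [0.0, 0.0, 1.0]] [[0.232, -0.936, -0.265, 0.089], [0.973, 0.223, 0.065, 0.673], [-0.002, -0.273, 0.962, 0.373], [0.0, 0.0, 0.0, 1.0]] 0.9960970052083333 ['color', 'depth', 'K', 'T']
{'clock': 0.15, 'joints': array([-1.4461059 ,  0.47760633,  0.02233272,  1.55616905, -0.01150453,
        1.10931869, -0.08311082]), 'qvel': array([-9.33795298e-04, -2.54770824e-03,  3.22662936e-04, -3.70227294e-03,
        7.10101431e-05,  7.42913292e-04,  5.49976317e-04]), 'tau': array([ 2.84093956e-03, -5.96921504e+01,  1.61014002e+00, -2.81487805e+01,
        1.26225603e-02,  6.58899095e-03,  6.10204393e-05]), 'tcp_pos': array([0.15561151, 0.65636884, 0.23057476]), 'orientation': array([-3.64804514e-01, -3.12026377e+00,  2.15442615e-03]), 'contact_force': array([-0.02038935,  0.29041009,  0.36636343]), 'moment': array([ 0.00710642, -0.05607442, -0.0574498 ]), 'grip_width': 0.08522653592372556}
```

View pics/top0.png

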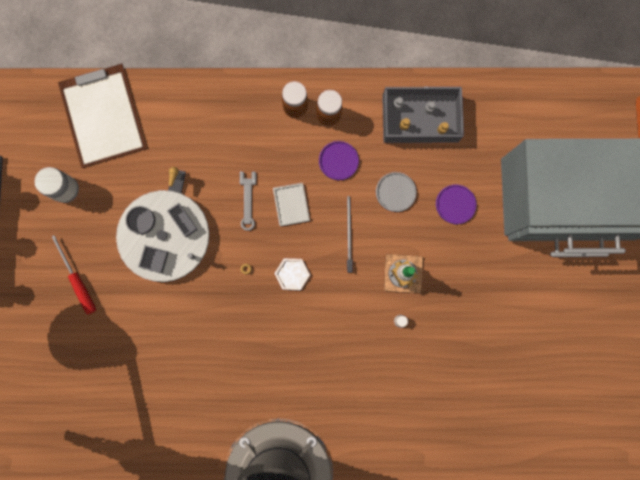

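View pics/side0.png

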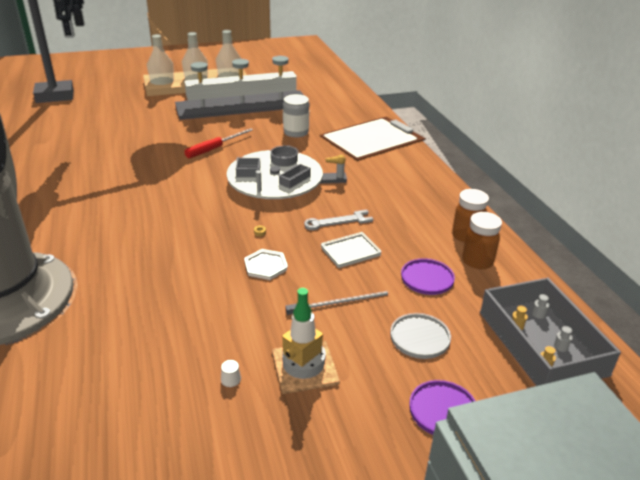

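View pics/wrist0.png

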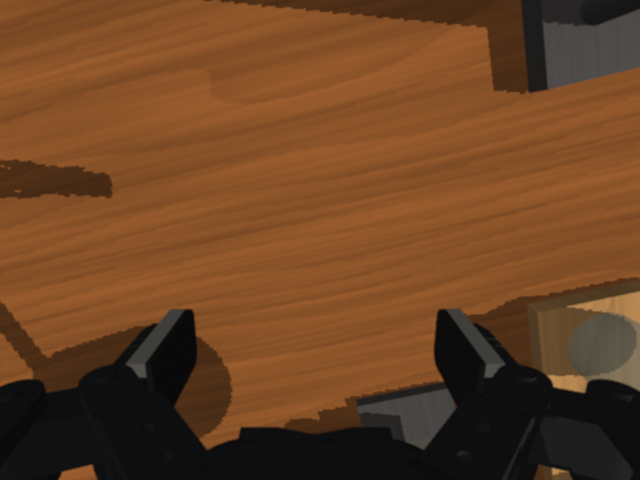

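```bash
python3 - <<'E'
from h import *
f=dict(np.load('/tmp/top0.npz'));c=f['color']
a=cv2.resize(c[160:300,90:230],(560,560),interpolation=cv2.INTER_CUBIC)
cv2.imwrite('pics/a.png',a)
b=cv2.resize(c[130:340,260:480],None,fx=3.4,fy=2.8,interpolation=cv2.INTER_CUBIC)
b=cv2.resize(c[140:340,260:480],None,fx=3,fy=3,interpolation=cv2.INTER_CUBIC)
cv2.imwrite('pics/b.png',b)
f=dict(np.load('/tmp/side0.npz'));c=f['color']
cv2.imwrite('pics/c.png',cv2.resize(np.hstack([c[270:400,210:350],c[135:265,215:355]]),None,fx=2.8,fy=2.8,interpolation=cv2.INTER_CUBIC))
E
```

```text
(no output)
```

View pics/a.png

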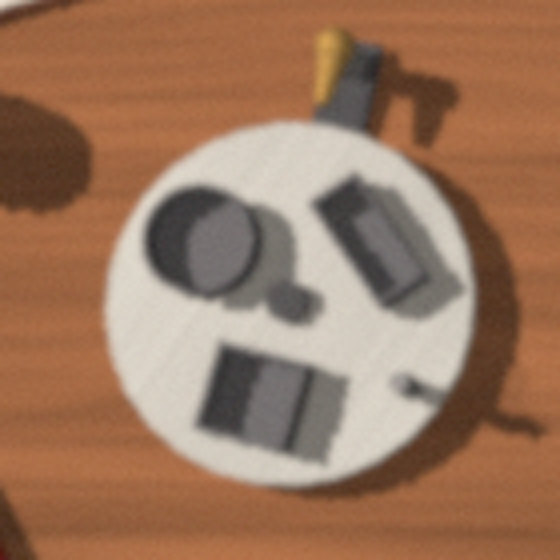

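View pics/b.png

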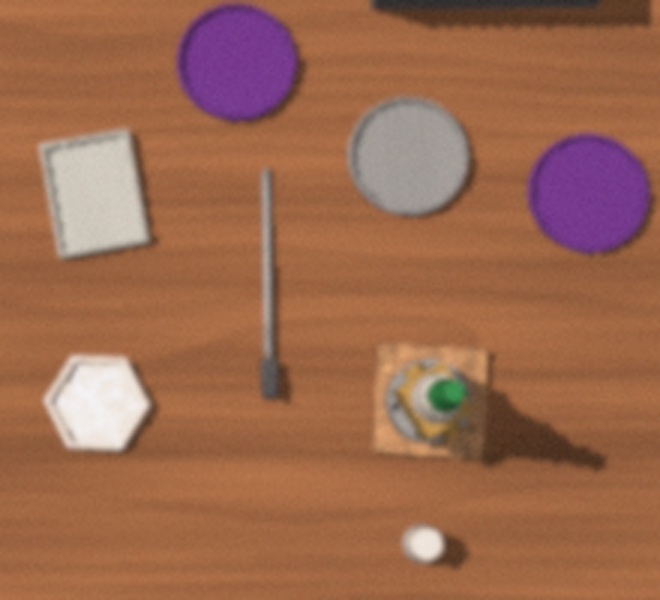

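View pics/c.png

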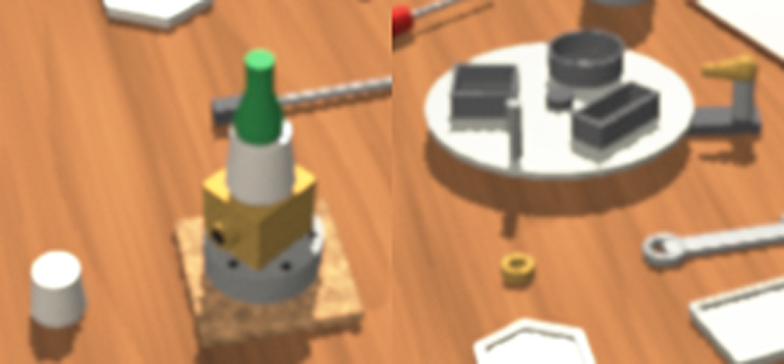

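```bash
cat > meas.py <<'E'
from h import *
f=dict(np.load('/tmp/top0.npz'));P=pts(f);c=f['color'];hsv=cv2.cvtColor(c,cv2.COLOR_BGR2HSV)
s=dict(np.load('/tmp/side0.npz'));Q=pts(s);hs=cv2.cvtColor(s['color'],cv2.COLOR_BGR2HSV)
def rep(n,p): 
    p=p.reshape(-1,3); print(n,len(p),'med',np.median(p,0).round(4),'min',p.min(0).round(4),'max',p.max(0).round(4))
def reg(A,u0,u1,v0,v1): return A[v0:v1,u0:u1]
# bench height
rep('bench top',reg(P,300,330,230,250)); rep('bench side',reg(Q,180,220,300,340))
# disc
R=reg(P,110,215,185,290).reshape(-1,3);m=(R[:,2]>.018)&(R[:,2]<.03)
cn=np.uint8((P[...,2]>.015)&(P[...,2]<.033));cn[:, :112]=0;cn[:,213:]=0;cn[:188]=0;cn[285:]=0
def circ(mask,z,F):
    k,_=cv2.findContours(mask,cv2.RETR_EXTERNAL,cv2.CHAIN_APPROX_NONE);k=max(k,key=cv2.contourArea)[:,0]
    w=np.array([ray(F,u,v,z) for u,v in k])
    A=np.c_[2*w[:,:2],np.ones(len(w))];x=np.linalg.lstsq(A,(w[:,:2]**2).sum(1),rcond=None)[0]
    return x[:2],np.sqrt(x[2]+x[0]**2+x[1]**2),w
print('disc',circ(cn,.025,f)[:2])
# round bin top
R=reg(P,120,160,200,240)
bm=np.zeros((480,640),np.uint8);bm[200:240,120:160]=((R[...,2]>.039)&(R[...,2]<.055));
print('bin',circ(bm,.047,f)[:2])
rep('pin',R0:=reg(P,184,202,248,264)[reg(P,184,202,248,264)[...,2]>.04])
R=reg(Q,250,268,165,200);rep('pin side',R[(R[...,2]>.062)])
# nozzle
for nm,H,X,(u0,u1,v0,v1) in (('top',hsv,P,(160,190,160,195)),('side',hs,Q,(320,350,150,166))):
    h=reg(H,u0,u1,v0,v1);x=reg(X,u0,u1,v0,v1);m=(h[...,0]>17)&(h[...,0]<30)&(h[...,1]>120)&(x[...,2]>.02)
    rep('nozzle '+nm,x[m]);
    p=x[m]
    if len(p): o=p[np.argsort(p[:,0])];print('   lowx',np.median(o[:6],0).round(4),'highx',np.median(o[-6:],0).round(4))
# green
m=(hsv[...,0]>45)&(hsv[...,0]<85)&(hsv[...,1]>120);m[:240]=0;m[300:]=0;rep('green top',P[m]);q=P[m];rep(' top face',q[q[:,2]>q[:,2].max()-.012])
m=(hs[...,0]>45)&(hs[...,0]<85)&(hs[...,1]>120);m[:270]=0;rep('green side',Q[m])
vv,uu=np.nonzero(m);print('side green',uu.min(),uu.max(),vv.min(),vv.max())
# dishes: masks by height>.002 & colour
for n,(u0,u1,v0,v1) in dict(hex=(270,316,252,297),rect=(268,316,178,232),round=(370,422,168,218)).items():
    M=np.zeros((480,640),np.uint8);M[v0:v1,u0:u1]=(hsv[v0:v1,u0:u1,1]<90);
    k,_=cv2.findContours(M,cv2.RETR_EXTERNAL,cv2.CHAIN_APPROX_NONE);k=max(k,key=cv2.contourArea)
    w=np.array([ray(f,u,v,.008)[:2] for u,v in k[:,0]],np.float32)*1000
    print(n,'minrect',cv2.minAreaRect(w),'circ',cv2.minEnclosingCircle(w),'floor z',np.median(P[(v0+v1)//2-4:(v0+v1)//2+4,(u0+u1)//2-4:(u0+u1)//2+4,2]))
E
python3 meas.py
```

```text
bench top 600 med [ 0.5257 -0.0836 -0.0014] min [ 0.3553 -0.1178 -0.0101] max [ 0.5493 -0.0496  1.3494]
bench side 1600 med [ 0.3128 -0.1424 -0.0012] min [ 0.2661 -0.8973 -0.0046] max [ 0.351  -0.0837  0.6757]
disc (array([0.53412244, 0.26518422]), np.float64(0.10363623685366546))
bin (array([0.56761875, 0.31217825]), np.float64(0.031096868469113075))
pin 36 med [0.4828 0.1916 0.0684] min [0.4779 0.1883 0.0408] max [0.489  0.1989 0.0744]
pin side 28 med [0.4847 0.1894 0.0685] min [ 0.2661 -0.8973  0.0628] max [0.4904 0.1954 0.6757]
nozzle top 59 med [0.6707 0.2366 0.057 ] min [0.6471 0.2271 0.0471] max [0.6832 0.2434 0.0653]
   lowx [0.6516 0.2389 0.052 ] highx [0.6808 0.2357 0.0594]
nozzle side 98 med [0.6709 0.2317 0.0539] min [0.6499 0.2209 0.0463] max [0.6856 0.2444 0.0605]
   lowx [0.6509 0.2366 0.0513] highx [0.6844 0.2292 0.0524]
green top 65 med [ 0.4407 -0.2777  0.1387] min [ 0.4336 -0.2864  0.1137] max [ 0.4486 -0.2721  0.1478]
 top face 34 med [ 0.4427 -0.28    0.1427] min [ 0.4365 -0.2864  0.137 ] max [ 0.4473 -0.2739  0.1478]
green side 337 med [ 0.442  -0.291   0.1184] min [ 0.4321 -0.298   0.101 ] max [ 0.4528 -0.2789  0.1455]
side green 294 309 289 320
hex minrect ((444.90252685546875, -30.5533447265625), (74.79940795898438, 81.6500244140625), 58.6779899597168) circ ((445.15631103515625, -31.024261474609375), 41.50926971435547) floor z 0.0024284159948453343
rect minrect ((608.8175048828125, -29.256858825683594), (94.13108825683594, 74.15638732910156), 10.104262351989746) circ ((608.970703125, -29.008821487426758), 56.71263885498047) floor z 0.0026217933832448637
round minrect ((637.575439453125, -275.61199951171875), (94.33407592773438, 93.23060607910156), 89.69403839111328) circ ((637.1785888671875, -275.3651123046875), 48.09528732299805) floor z 0.0026997944522670903
```

```bash
cat >> h.py <<'E'
from scipy.spatial.transform import Rotation as Ro
def go(x,y,z,yaw=None):
    """yaw: world azimuth (deg) of tool y (mod 180); tool z straight down"""
    o=r.get_obs();R=Ro.from_rotvec(o['orientation']);p=o['tcp_pos']
    d=R.inv().apply(np.array([x,y,z])-p)*1000
    ty=R.as_matrix()[:,1];cy=np.degrees(np.arctan2(ty[1],ty[0]))
    if yaw is None: yaw=cy
    dy=(yaw-cy+90)%180-90; n=np.radians(cy+dy)
    Y=np.array([np.cos(n),np.sin(n),0]);Z=np.array([0,0,-1.]);X=np.cross(Y,Z)
    rv=(R.inv()*Ro.from_matrix(np.c_[X,Y,Z])).as_rotvec()
    print('at',p.round(4),'yaw',cy.round(1),'d_mm',d.round(1),'rot',rv.round(3),'tilt',np.degrees(np.arccos(-R.as_matrix()[2,2])).round(2),'F',o['contact_force'].round(1),'w',round(o['grip_width'],4),'t',round(o['clock'],2))
    print('q',o['joints'].round(2))
E
python3 -c "
from h import *
go(.483,.1925,.16)"
```

```text
at [0.1556 0.6564 0.2306] yaw 76.7 d_mm [-425.6 -375.7   71.1] rot [-0.001  0.     0.   ] tilt 0.08 F [-0.   0.3  0.4] w 0.0852 t 0.15
q [-1.45  0.48  0.02  1.56 -0.01  1.11 -0.08]
```

>>> play_rows(
  increments=[
    [-35, -31, 0, 0, 0, 0, 120],
    [-35, -31, 0, 0, 0, 0, 120],
    [-35, -31, 0, 0, 0, 0, 120],
    [-35, -31, 0, 0, 0, 0, 120],
    [-35, -31, 0, 0, 0, 0, 120],
  ],
  force=30,
)

```text
clock: 0.65
tcp_pos: [0.2872, 0.4647, 0.2274]
orientation: [-0.342, -3.119, 0.003]
contact_force: [0.8, 0.6, 0.1]
grip_width: 0.0451
```

```bash
python3 -c "
from h import *
go(.483,.1925,.16)"
```

```text
at [0.2872 0.4647 0.2274] yaw 77.5 d_mm [-250.4 -223.    66.9] rot [-0.002 -0.004 -0.   ] tilt 0.26 F [0.8 0.6 0.1] w 0.0451 t 0.65
q [-1.19  0.27  0.07  1.87 -0.03  1.    0.25]
```

>>> play_rows(
  increments=[
    [-36, -32, 5, 0, 0, 0, 120],
    [-36, -32, 5, 0, 0, 0, 120],
    [-36, -32, 5, 0, 0, 0, 120],
    [-36, -32, 5, 0, 0, 0, 120],
    [-36, -32, 5, 0, 0, 0, 120],
  ],
)

```text
clock: 1.15
tcp_pos: [0.4315, 0.262, 0.2021]
orientation: [-0.341, -3.12, -0.001]
contact_force: [1.4, 0.7, -0.8]
grip_width: 0.045
```

```bash
python3 -c "
from h import *
go(.483,.1925,.12,77)"
```

```text
at [0.4315 0.262  0.2021] yaw 77.5 d_mm [-65.6 -56.7  81.8] rot [ 0.    -0.003  0.009] tilt 0.19 F [ 1.4  0.7 -0.8] w 0.045 t 1.15
q [-0.84  0.23  0.2   2.   -0.06  0.92  0.75]
```

>>> play_rows(
  increments=[
    [-30, -26, 10, 0, 0, 0, 120],
    [-30, -26, 10, 0, 0, 0, 120],
    [-5, -5, 20, 0, 0, 0, 120],
    [0, 0, 10, 0, 0, 0, 120],
    [0, 0, 0, 0, 0, 0, 120],
  ],
)

```text
clock: 1.65
tcp_pos: [0.4876, 0.1808, 0.1502]
orientation: [-0.361, -3.119, 0.002]
contact_force: [-1.5, 0.6, -0.0]
grip_width: 0.0455
```

```bash
python3 -c "
from h import *
go(.483,.1925,.05,77)
f=grab_frame('wrist');save('w1',f);np.savez('/tmp/w1.npz',**f)
"
```

```text
at [0.4876 0.1808 0.1502] yaw 76.8 d_mm [  7.   10.5 100.2] rot [-0.002 -0.001 -0.004] tilt 0.11 F [-1.5  0.6 -0. ] w 0.0455 t 1.65
q [-0.68  0.33  0.25  2.01 -0.11  0.81  0.97]
```

View pics/w1.png

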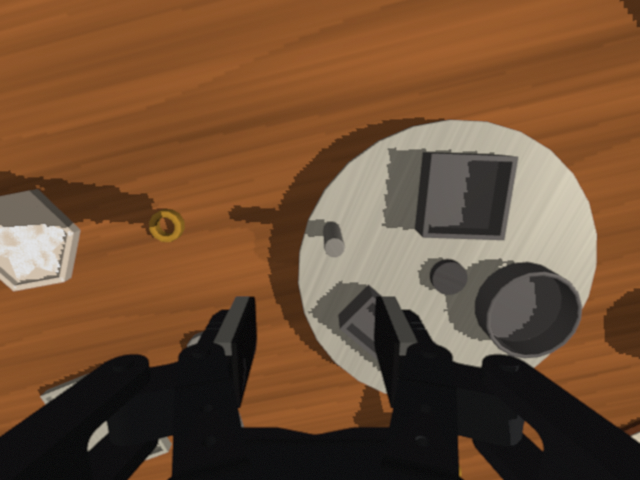

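```bash
python3 -c "
from h import *
f=dict(np.load('/tmp/w1.npz'));P=pts(f)
print('pin',ray(f,334,246,.071),P[246,334], 'bin rim c',ray(f,528,308,.047),'base c',ray(f,528,324,.028),'axis knob',ray(f,450,276,.035),P[276,450])
M=(P[...,2]>.018)&(P[...,2]<.03);M[:,:290]=0;M[:, 605:]=0;M[:110]=0;M[300:]=0
k=[(u,v) for u,v in cv2.findContours(M.astype(np.uint8),0,1)[0][0][:,0]] 
# right-hand/top edge points of the disc
import itertools
w=[]
for v in range(125,285,4):
    us=np.nonzero(M[v])[0]
    if len(us): w+= [ray(f,us[0],v,.025)[:2],ray(f,us[-1],v,.025)[:2]]
w=np.array(w)
for _ in range(4):
    x=np.linalg.lstsq(np.c_[2*w,np.ones(len(w))],(w**2).sum(1),rcond=None)[0];rr=np.sqrt(x[2]+x[0]**2+x[1]**2)
    e=abs(np.linalg.norm(w-x[:2],axis=1)-rr);w=w[e<max(2*np.median(e),.001)]
print(x[:2],rr,len(w))
"
```

```text
pin [0.48502052 0.19277746 0.071     ] [0.48488119 0.19278696 0.07148225] bin rim c [0.56326568 0.30829036 0.047     ] base c [0.58694218 0.31576421 0.028     ] axis knob [0.53425071 0.2642557  0.035     ] [0.53503163 0.26471872 0.03322423]
[0.53616301 0.26437771] 0.10390692006948662 80
```

>>> play_rows(
  increments=[
    [5, 11, 0, 0, 0, 0, 120],
    [0, 0, 30, 0, 0, 0, 120],
    [0, 0, 35, 0, 0, 0, 120],
    [0, 0, 15, 0, 0, 0, 120],
    [0, 0, 8, 0, 0, 0, 120],
  ],
)

```text
clock: 2.2
tcp_pos: [0.4859, 0.2072, 0.0657]
orientation: [0.34, 3.117, 0.016]
contact_force: [-0.2, -0.1, 0.2]
grip_width: 0.0454
```

```bash
python3 -c "
from h import *
go(.485,.193,.05,77)
"
```

```text
at [0.4859 0.2072 0.0657] yaw 77.6 d_mm [ -2.  -14.2  15.6] rot [0.011 0.005 0.01 ] tilt 0.7 F [-0.2 -0.1  0.2] w 0.0454 t 2.2
q [-0.68  0.47  0.2   2.06 -0.16  0.62  0.98]
```

>>> play_rows(
  increments=[
    [-2, -14, 0, 0.01, 0.005, 0.01, 120],
    [0, 0, 0, 0, 0, 0, 120],
    [0, 0, 0, 0, 0, 0, 120],
  ],
)

```text
clock: 2.5
tcp_pos: [0.4845, 0.1953, 0.0669]
orientation: [0.351, 3.122, 0.003]
contact_force: [0.5, -0.6, -0.2]
grip_width: 0.0452
```

```bash
python3 -c "
from h import *
go(.485,.193,.05,77)
"
```

```text
at [0.4845 0.1953 0.0669] yaw 77.2 d_mm [-1.  -2.2 16.9] rot [0.002 0.    0.003] tilt 0.11 F [ 0.5 -0.6 -0.2] w 0.0452 t 2.5
q [-0.67  0.46  0.2   2.06 -0.16  0.63  0.99]
```

>>> play_rows(
  increments=[
    [-1, -2, 18, 0, 0, 0, 120],
    [0, 0, 0, 0, 0, 0, 120],
    [0, 0, 0, 0, 0, 0, 255],
    [0, 0, 0, 0, 0, 0, 255],
    [0, 0, 0, 0, 0, 0, 255],
  ],
  force=20,
)

```text
clock: 3.0
tcp_pos: [0.4864, 0.1927, 0.0528]
orientation: [0.354, 3.118, 0.006]
contact_force: [-1.1, -3.3, -7.4]
grip_width: 0.0114
```

```bash
python3 -c "
from h import *
o=r.get_obs();p=o['tcp_pos'][:2]
go(.485,.193,.05,77)
c=np.array([.535,.2645]);a0=np.arctan2(*(p-c)[::-1]);rr=np.linalg.norm(p-c);print(np.degrees(a0)%360,rr)
for a in np.linspace(np.degrees(a0)%360,167,9)[1:]:
    q=c+rr*np.array([np.cos(np.radians(a)),np.sin(np.radians(a))]);go(*q,p[0]*0+o['tcp_pos'][2]) if 0 else print(a.round(1),q.round(4),(Ro.from_rotvec(o['orientation']).inv().apply(np.r_[q-p,0])*1000).round(1)); p=q
"
```

```text
at [0.4864 0.1927 0.0528] yaw 77.1 d_mm [ 1.5 -0.   2.8] rot [0.004 0.003 0.001] tilt 0.29 F [-1.1 -3.3 -7.4] w 0.0114 t 3.0
q [-0.65  0.48  0.2   2.07 -0.17  0.6   1.  ]
235.93223877872316 0.08668246874908986
227.3 [0.4762 0.2008] [11.8  5.6 -0. ]
218.7 [0.4673 0.2103] [10.8  7.3 -0. ]
210.1 [0.46   0.2211] [9.6 8.8 0. ]
201.5 [0.4543 0.2328] [ 8.1 10.2  0. ]
192.8 [0.4505 0.2452] [ 6.5 11.3  0. ]
184.2 [0.4486 0.2581] [ 4.8 12.1  0. ]
175.6 [0.4486 0.2711] [ 2.9 12.7  0. ]
167.0 [0.4505 0.284 ] [ 1.  13.   0.1]
```

>>> play_rows(
  increments=[
    [12, 6, 0, 0, 0, 0, 255],
    [11, 7, 0, 0, 0, 0, 255],
    [10, 9, 0, 0, 0, 0, 255],
    [8, 10, 0, 0, 0, 0, 255],
    [0, 0, 0, 0, 0, 0, 255],
  ],
)

```text
clock: 3.5
tcp_pos: [0.4517, 0.2357, 0.053]
orientation: [0.355, 3.117, 0.006]
contact_force: [1.9, 0.5, -8.2]
grip_width: 0.0106
```

```bash
cat >> h.py <<'E'
def arc(n,end=167):
    o=r.get_obs();p=o['tcp_pos'][:2];go(*p,o['tcp_pos'][2],77)
    c=np.array([.535,.2645]);a0=np.degrees(np.arctan2(*(p-c)[::-1]))%360;print(a0,np.linalg.norm(p-c))
    for a in np.linspace(a0,end,n+1)[1:]:
        q=c+.0875*np.array([np.cos(np.radians(a)),np.sin(np.radians(a))]);print(a.round(1),(Ro.from_rotvec(o['orientation']).inv().apply(np.r_[q-p,0])*1000).round(1)); p=q
E
python3 -c "
from h import *
arc(4)"
```

```text
at [0.4517 0.2357 0.053 ] yaw 77.0 d_mm [0. 0. 0.] rot [ 0.004  0.004 -0.   ] tilt 0.35 F [ 1.9  0.5 -8.2] w 0.0106 t 3.5
q [-0.76  0.47  0.2   2.1  -0.16  0.58  0.89]
199.0406520282441 0.08816220349179628
191.0 [ 5.2 11.1  0. ]
183.0 [ 4.2 11.5  0. ]
175.0 [ 2.5 12.   0. ]
167.0 [ 0.9 12.2  0. ]
```

>>> play_rows(
  increments=[
    [5, 11, 0, 0, 0, 0, 255],
    [4, 12, 0, 0, 0, 0, 255],
    [2, 12, 0, 0, 0, 0, 255],
    [1, 12, 0, 0, 0, 0, 255],
    [0, 0, 0, 0, 0, 0, 255],
  ],
)

```text
clock: 4.0
tcp_pos: [0.4459, 0.2864, 0.0529]
orientation: [-0.353, -3.118, 0.002]
contact_force: [0.8, 0.8, -3.4]
grip_width: 0.0109
```

```bash
python3 -c "
from h import *
arc(1)
f=grab_frame('side');save('s2',f);t=grab_frame('top');np.savez('/tmp/top2.npz',**t)
a=cv2.resize(f['color'][120:240,210:370],None,fx=2.5,fy=2.5);b=cv2.resize(t['color'][160:290,90:230],(350,300));cv2.imwrite('pics/d.png',np.hstack([a,b]))"
```

```text
at [0.4459 0.2864 0.0529] yaw 77.1 d_mm [0. 0. 0.] rot [-0.002 -0.003  0.001] tilt 0.2 F [ 0.8  0.8 -3.4] w 0.0109 t 4.0
q [-0.85  0.5   0.2   2.05 -0.16  0.62  0.81]
166.19094969599405 0.09177613902939986
167.0 [-4.3 -1.3 -0. ]
```

View pics/d.png

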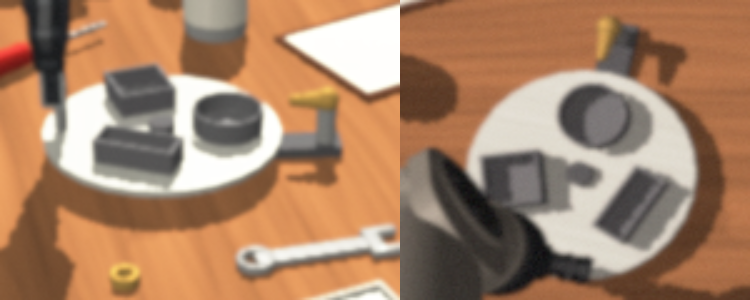

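>>> play_rows(
  increments=[
    [0, 0, 0, 0, 0, 0, 120],
    [0, 0, 0, 0, 0, 0, 120],
    [0, 0, -40, 0, 0, 0, 120],
    [0, 0, -40, 0, 0, 0, 120],
    [0, 0, -30, 0, 0, 0, 120],
  ],
)

```text
clock: 4.6
tcp_pos: [0.4466, 0.2819, 0.1635]
orientation: [-0.36, -3.115, 0.011]
contact_force: [1.0, -0.6, -0.2]
grip_width: 0.0452
```

```bash
python3 -c "
from h import *
f=grab_frame('wrist');save('w3',f);np.savez('/tmp/w3.npz',**f)
t=grab_frame('top');P=pts(t)
c=np.array([.535,.2645])
v,u=np.mgrid[0:480,0:640]
m=(P[...,2]>.036)&(P[...,2]<.055)&(np.hypot(P[...,0]-.59,P[...,1]-.252)<.04)
k=max(cv2.findContours(m.astype(np.uint8),0,1)[0],key=cv2.contourArea)[:,0]
w=np.array([ray(t,a,b,.047)[:2] for a,b in k],np.float32)
e=cv2.fitEllipse(w*1000);print(e,np.degrees(np.arctan2(*(np.array(e[0])/1000-c)[::-1])))
go(.4427,-.28,.2,77)"
```

```text
((590.3176879882812, 251.8919219970703), (61.66803741455078, 64.17160034179688), 149.13790893554688) -12.839595082375688
at [0.449  0.2835 0.1659] yaw 76.8 d_mm [-122.4 -550.1  -33.5] rot [-0.001 -0.    -0.003] tilt 0.07 F [0.6 0.3 0.7] w 0.0455 t 4.7
q [-0.89  0.32  0.25  1.98 -0.1   0.85  0.76]
```

View pics/w3.png

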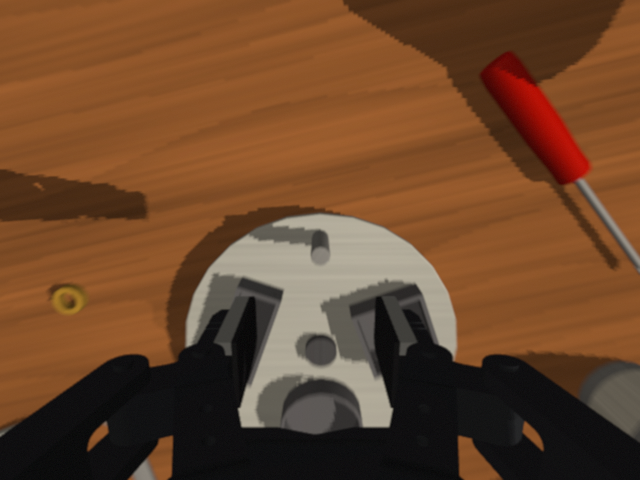

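>>> play_rows(
  increments=[
    [-15, -45, -15, 0, 0, 0, 60],
    [-15, -45, -15, 0, 0, 0, 60],
    [-15, -45, -15, 0, 0, 0, 60],
    [-15, -45, -15, 0, 0, 0, 60],
    [-15, -45, -15, 0, 0, 0, 60],
  ],
)

```text
clock: 5.2
tcp_pos: [0.4712, 0.0499, 0.24]
orientation: [0.342, 3.122, 0.004]
contact_force: [1.9, 0.0, -0.5]
grip_width: 0.0655
```

```bash
python3 -c "
from h import *
go(.50,-.285,.24,77)"
```

```text
at [0.4712 0.0499 0.24  ] yaw 77.5 d_mm [-100.6 -320.7   -0.7] rot [0.002 0.001 0.009] tilt 0.16 F [ 1.9  0.  -0.5] w 0.0655 t 5.2
q [-0.59  0.13  0.39  2.03 -0.06  0.99  1.18]
```

>>> play_rows(
  increments=[
    [-15, -46, 0, 0, 0, 0, 60],
    [-15, -46, 0, 0, 0, 0, 60],
    [-15, -46, 0, 0, 0, 0, 60],
    [-15, -46, 0, 0, 0, 0, 60],
    [-15, -46, 0, 0, 0, 0, 60],
  ],
)

```text
clock: 5.7
tcp_pos: [0.4945, -0.199, 0.2409]
orientation: [0.344, 3.113, 0.008]
contact_force: [0.9, -0.2, 0.6]
grip_width: 0.0652
```

```bash
python3 -c "
from h import *
go(.50,-.285,.24,77)"
```

```text
at [ 0.4945 -0.199   0.2409] yaw 77.4 d_mm [-24.2 -82.7   0.6] rot [0.006 0.009 0.007] tilt 0.63 F [ 0.9 -0.2  0.6] w 0.0652 t 5.7
q [-0.21  0.25  0.57  1.92 -0.17  1.01  1.79]
```

>>> play_rows(
  increments=[
    [-12, -40, 0, 0.003, 0.004, 0, 60],
    [-9, -32, 0, 0.003, 0.004, 0, 60],
    [0, 0, 0, 0, 0, 0, 60],
    [0, 0, 0, 0, 0, 0, 60],
  ],
)

```text
clock: 6.1
tcp_pos: [0.4957, -0.2873, 0.2391]
orientation: [0.367, 3.119, -0.009]
contact_force: [0.7, 0.9, 0.4]
grip_width: 0.0659
```

```bash
python3 -c "
from h import *
go(.4427,-.28,.2,77)
f=grab_frame('wrist');save('w4',f);np.savez('/tmp/w4.npz',**f)"
```

```text
at [ 0.4957 -0.2873  0.2391] yaw 76.6 d_mm [53.3 -5.  39.1] rot [-0.006  0.002 -0.007] tilt 0.34 F [0.7 0.9 0.4] w 0.0659 t 6.1
q [-0.06  0.34  0.6   1.83 -0.21  1.04  1.96]
```

View pics/w4.png

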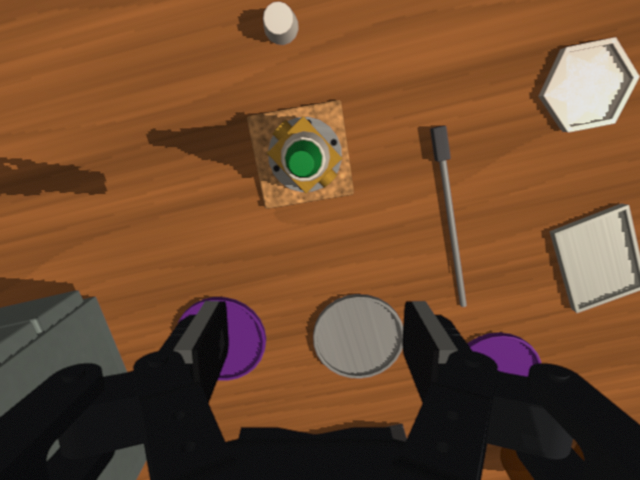

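```bash
python3 -c "
from h import *
f=dict(np.load('/tmp/w4.npz'));c=f['color'];P=pts(f);h=cv2.cvtColor(c,cv2.COLOR_BGR2HSV)
cv2.imwrite('pics/e.png',cv2.resize(c[90:220,235:365],(780,780),interpolation=cv2.INTER_CUBIC)[:600])
m=(h[...,0]>45)&(h[...,0]<85)&(h[...,1]>120)&(P[...,2]>.1);m[:100]=0;m[210:]=0
v,u=np.nonzero(m&(P[...,2]>.138));print('top face px',u.mean(),v.mean(),len(u),np.median(P[v,u,2]),ray(f,u.mean(),v.mean(),.144))
m=(P[...,2]>.09)&(P[...,2]<.104)&(h[...,1]<80);m[:100]=0;m[210:]=0;m[:,:250]=0;m[:,360:]=0
k=cv2.convexHull(np.argwhere(m)[:,::-1].astype(np.int32))[:,0];w=np.array([ray(f,a,b,.098)[:2] for a,b in k],np.float32);print('cruc foot',cv2.minEnclosingCircle(w*1000),m.sum())
g=(h[...,0]>18)&(h[...,0]<32)&(h[...,1]>120)&(abs(P[...,2]-.064)<.006);g[:100]=0;g[210:]=0;g[:,:250]=0;g[:,360:]=0
v,u=np.nonzero(g);w=np.array([ray(f,a,b,.064)[:2] for a,b in zip(u,v)],np.float32);print('valve',cv2.minAreaRect(w*1000),len(w))
for n,(u0,u1,v0,v1) in dict(round=(310,405,290,382),hex=(535,640,32,136)).items():
    M=np.zeros((480,640),np.uint8);M[v0:v1,u0:u1]=((P[v0:v1,u0:u1,2]>.001)&(h[v0:v1,u0:u1,1]<90))
    k=max(cv2.findContours(M,0,1)[0],key=cv2.contourArea)[:,0];w=np.array([ray(f,a,b,.009)[:2] for a,b in k],np.float32)*1000
    print(n,cv2.minEnclosingCircle(w),cv2.fitEllipse(w))
"
```

```text
top face px 302.0978886756238 162.5834932821497 521 0.14386671355883224 [ 0.44444202 -0.28290059  0.144     ]
cruc foot ((444.8332824707031, -282.8705139160156), 15.46725845336914) 408
valve ((444.97064208984375, -284.05792236328125), (43.70854949951172, 39.10993194580078), 29.8857479095459) 827
round ((638.2269897460938, -274.7857971191406), 48.527530670166016) ((638.4517822265625, -276.0563659667969), (92.34535217285156, 94.86476135253906), 101.97987365722656)
hex ((448.35455322265625, -34.15184783935547), 42.24520492553711) ((447.9225158691406, -33.593116760253906), (73.44581604003906, 77.36222839355469), 174.1874237060547)
```

View pics/e.png

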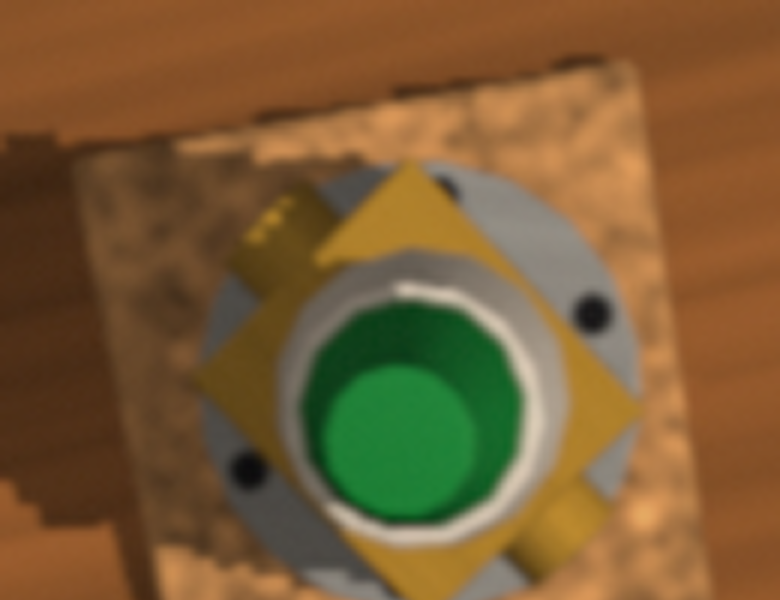

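>>> play_rows(
  increments=[
    [30, -4, 0, 0, 0, 0, 120],
    [22, -4, 0, 0, 0, 0, 120],
    [0, 0, 30, 0, 0, 0, 120],
    [0, 0, 0, 0, 0, 0, 120],
    [0, 0, 0, 0, 0, 0, 120],
  ],
)

```text
clock: 6.65
tcp_pos: [0.4431, -0.2769, 0.2086]
orientation: [0.352, 3.119, -0.006]
contact_force: [0.1, 0.4, -0.1]
grip_width: 0.0453
```

```bash
python3 -c "
from h import *
go(.4447,-.283,.125,77)"
```

```text
at [ 0.4431 -0.2769  0.2086] yaw 77.1 d_mm [-2.6 -5.4 83.6] rot [-0.003  0.003  0.002] tilt 0.25 F [ 0.1  0.4 -0.1] w 0.0453 t 6.65
q [-0.06  0.28  0.61  1.98 -0.19  0.94  1.98]
```

>>> play_rows(
  increments=[
    [-3, -6, 0, 0, 0, 0, 120],
    [0, 0, 25, 0, 0, 0, 120],
    [0, 0, 25, 0, 0, 0, 120],
    [0, 0, 20, 0, 0, 0, 120],
    [0, 0, 0, 0, 0, 0, 120],
  ],
)

```text
clock: 7.15
tcp_pos: [0.4522, -0.2855, 0.142]
orientation: [0.342, 3.11, -0.01]
contact_force: [0.8, 0.5, -0.6]
grip_width: 0.0453
```

```bash
python3 -c "
from h import *
go(.4447,-.283,.125,77)"
```

```text
at [ 0.4522 -0.2855  0.142 ] yaw 77.5 d_mm [ 8.1  0.9 16.9] rot [-0.005  0.014  0.008] tilt 0.83 F [ 0.8  0.5 -0.6] w 0.0453 t 7.15
q [-0.    0.39  0.56  2.01 -0.29  0.8   2.07]
```

>>> play_rows(
  increments=[
    [7, 1, 0, -0.005, 0.014, 0.008, 120],
    [0, 0, 0, 0, 0, 0, 120],
    [0, 0, 0, 0, 0, 0, 120],
  ],
)

```text
clock: 7.45
tcp_pos: [0.4474, -0.2844, 0.1451]
orientation: [0.356, 3.119, -0.001]
contact_force: [-0.4, 0.0, 0.1]
grip_width: 0.0454
```

```bash
python3 -c "
from h import *
go(.4447,-.283,.125,77)"
```

```text
at [ 0.4474 -0.2844  0.1451] yaw 77.0 d_mm [ 3.   0.7 20.1] rot [-0.     0.003 -0.   ] tilt 0.15 F [-0.4  0.   0.1] w 0.0454 t 7.45
q [-0.    0.38  0.56  2.01 -0.28  0.81  2.07]
```

>>> play_rows(
  increments=[
    [3, 1, 10, 0, 0, 0, 120],
    [0, 0, 8, 0, 0, 0, 120],
    [0, 0, 0, 0, 0, 0, 120],
    [0, 0, 0, 0, 0, 0, 120],
  ],
)

```text
clock: 7.85
tcp_pos: [0.4454, -0.2828, 0.1271]
orientation: [0.355, 3.116, -0.002]
contact_force: [-0.2, 0.4, -0.1]
grip_width: 0.0455
```

```bash
python3 -c "
from h import *
go(.4447,-.283,.125,77)"
```

```text
at [ 0.4454 -0.2828  0.1271] yaw 77.0 d_mm [ 0.7 -0.3  2.1] rot [-0.     0.006 -0.   ] tilt 0.32 F [-0.2  0.4 -0.1] w 0.0455 t 7.85
q [ 0.01  0.41  0.55  2.04 -0.3   0.77  2.08]
```

>>> play_rows(
  increments=[
    [0, 0, 1, 0, 0, 0, 180],
    [0, 0, 0, 0, 0, 0, 255],
    [0, 0, 0, 0, 0, 0, 255],
    [0, 0, 0, 0, 0, 0, 255],
  ],
)

```text
clock: 8.25
tcp_pos: [0.4455, -0.2829, 0.126]
orientation: [0.355, 3.116, -0.002]
contact_force: [-0.1, -0.9, -0.3]
grip_width: 0.0135
```

```bash
python3 -c "
from h import *
go(.4447,-.283,.125,77)"
```

```text
at [ 0.4455 -0.2829  0.126 ] yaw 77.0 d_mm [ 0.7 -0.2  1. ] rot [-0.     0.005 -0.   ] tilt 0.32 F [-0.1 -0.9 -0.3] w 0.0135 t 8.25
q [ 0.01  0.41  0.55  2.04 -0.3   0.77  2.09]
```

>>> play_rows(
  increments=[
    [0, 0, -10, 0, 0, 0, 255],
    [0, 0, -25, 0, 0, 0, 255],
    [0, 0, -40, 0, 0, 0, 255],
    [0, 0, -20, 0, 0, 0, 255],
    [0, 0, 0, 0, 0, 0, 255],
  ],
)

```text
clock: 8.75
tcp_pos: [0.4443, -0.2832, 0.2263]
orientation: [0.357, 3.117, -0.002]
contact_force: [0.2, -0.3, -0.8]
grip_width: 0.0135
```

```bash
python3 -c "
from h import *
go(.59,.252,.2,77)"
```

```text
at [ 0.4443 -0.2832  0.2263] yaw 76.9 d_mm [-20.7 554.3  25.9] rot [-0.001  0.004 -0.001] tilt 0.24 F [ 0.2 -0.3 -0.8] w 0.0135 t 8.75
q [-0.07  0.26  0.62  1.95 -0.18  0.98  1.98]
```

>>> play_rows(
  increments=[
    [-2, 35, 0, 0, 0, 0, 255],
    [-2, 48, 0, 0, 0, 0, 255],
    [-2, 48, 0, 0, 0, 0, 255],
    [-2, 48, 0, 0, 0, 0, 255],
    [-2, 48, 0, 0, 0, 0, 255],
  ],
)

```text
clock: 9.25
tcp_pos: [0.5054, -0.0665, 0.2265]
orientation: [0.384, 3.111, -0.008]
contact_force: [0.7, -0.5, -0.6]
grip_width: 0.0142
```

>>> play_rows(
  increments=[
    [-2, 48, 0, 0, 0, 0, 255],
    [-2, 48, 0, 0, 0, 0, 255],
    [-2, 48, 0, 0, 0, 0, 255],
    [-2, 48, 0, 0, 0, 0, 255],
    [-2, 30, 0, 0, 0, 0, 255],
  ],
)

```text
clock: 9.75
tcp_pos: [0.5682, 0.1586, 0.2231]
orientation: [0.379, 3.114, -0.007]
contact_force: [-0.4, 0.0, -0.4]
grip_width: 0.0133
```

```bash
python3 -c "
from h import *
go(.59,.252,.2,77)"
```

```text
at [0.5682 0.1586 0.2231] yaw 76.1 d_mm [ 1.4 96.  22.7] rot [-0.004  0.005 -0.015] tilt 0.34 F [-0.4  0.  -0.4] w 0.0133 t 9.75
q [-0.7   0.36  0.41  1.8  -0.16  1.01  1.1 ]
```

>>> play_rows(
  increments=[
    [0, 40, 0, 0, 0, 0, 255],
    [0, 35, 0, 0, 0, 0, 255],
    [0, 8, 20, 0, 0, 0, 255],
    [0, 0, 20, 0, 0, 0, 255],
    [0, 0, 0, 0, 0, 0, 255],
  ],
)

```text
clock: 10.25
tcp_pos: [0.5866, 0.2505, 0.1773]
orientation: [0.363, 3.12, -0.007]
contact_force: [-0.9, -0.8, -1.5]
grip_width: 0.0138
```

```bash
python3 -c "
from h import *
go(.59,.252,.1,77)"
```

```text
at [0.5866 0.2505 0.1773] yaw 76.7 d_mm [-2.9  2.6 77.3] rot [-0.004  0.001 -0.005] tilt 0.25 F [-0.9 -0.8 -1.5] w 0.0138 t 10.25
q [-0.77  0.49  0.37  1.72 -0.2   0.97  1.01]
```

>>> play_rows(
  increments=[
    [-3, 3, 20, 0, 0, 0, 255],
    [0, 0, 25, 0, 0, 0, 255],
    [0, 0, 20, 0, 0, 0, 255],
    [0, 0, 0, 0, 0, 0, 255],
    [0, 0, 0, 0, 0, 0, 255],
  ],
)

```text
clock: 10.75
tcp_pos: [0.5914, 0.2506, 0.1128]
orientation: [0.367, 3.119, -0.007]
contact_force: [0.8, -0.2, 0.0]
grip_width: 0.0134
```

```bash
python3 -c "
from h import *
go(.59,.252,.057,77)"
```

```text
at [0.5914 0.2506 0.1128] yaw 76.6 d_mm [ 1.7  1.3 55.8] rot [-0.004  0.002 -0.008] tilt 0.27 F [ 0.8 -0.2  0. ] w 0.0134 t 10.75
q [-0.74  0.57  0.34  1.75 -0.23  0.86  1.04]
```

>>> play_rows(
  increments=[
    [2, 1, 20, 0, 0, 0, 255],
    [0, 0, 20, 0, 0, 0, 255],
    [0, 0, 10, 0, 0, 0, 255],
    [0, 0, 0, 0, 0, 0, 255],
    [0, 0, 0, 0, 0, 0, 255],
  ],
)

```text
clock: 11.25
tcp_pos: [0.5945, 0.2524, 0.0694]
orientation: [0.37, 3.11, 0.002]
contact_force: [-0.5, 0.6, -0.9]
grip_width: 0.0135
```

```bash
python3 -c "
from h import *
go(.59,.252,.057,77)"
```

```text
at [0.5945 0.2524 0.0694] yaw 76.4 d_mm [ 4.4 -1.4 12.4] rot [ 0.002  0.01  -0.01 ] tilt 0.57 F [-0.5  0.6 -0.9] w 0.0135 t 11.25
q [-0.73  0.63  0.32  1.78 -0.26  0.77  1.05]
```

>>> play_rows(
  increments=[
    [4, -1, 6, 0.002, 0.01, -0.01, 255],
    [0, 0, 0, 0, 0, 0, 255],
    [0, 0, 5, 0, 0, 0, 255],
    [0, 0, 0, 0, 0, 0, 255],
  ],
)

```text
clock: 11.65
tcp_pos: [0.5916, 0.253, 0.0605]
orientation: [0.354, 3.12, 0.005]
contact_force: [-1.3, 0.3, 0.1]
grip_width: 0.0136
```

```bash
python3 -c "
from h import *
go(.59,.252,.056,77)
f=grab_frame('side');cv2.imwrite('pics/s5.png',cv2.resize(f['color'][80:240,210:390],None,fx=3.5,fy=3.5))"
```

```text
at [0.5916 0.253  0.0605] yaw 77.1 d_mm [ 1.4 -1.4  4.5] rot [0.003 0.002 0.001] tilt 0.2 F [-1.3  0.3  0.1] w 0.0136 t 11.65
q [-0.72  0.64  0.31  1.78 -0.26  0.76  1.07]
```

View pics/s5.png

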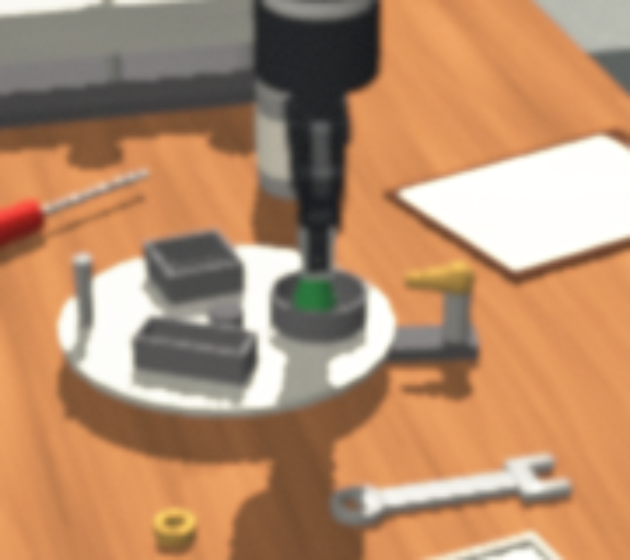

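>>> play_rows(
  increments=[
    [1, -1, 3, 0, 0, 0, 255],
    [0, 0, 2, 0, 0, 0, 255],
    [0, 0, 0, 0, 0, 0, 255],
  ],
)

```text
clock: 12.0
tcp_pos: [0.591, 0.2524, 0.0557]
orientation: [0.354, 3.118, 0.005]
contact_force: [-0.0, -0.2, -0.3]
grip_width: 0.0134
```

```bash
python3 -c "
from h import *
go(.59,.252,.056,77)"
```

```text
at [0.591  0.2524 0.0557] yaw 77.1 d_mm [ 0.9 -0.6 -0.3] rot [0.004 0.003 0.001] tilt 0.27 F [-0.  -0.2 -0.3] w 0.0134 t 12.0
q [-0.72  0.64  0.3   1.78 -0.27  0.75  1.07]
```

>>> play_rows(
  increments=[
    [0, 0, 1.5, 0, 0, 0, 255],
    [0, 0, 0, 0, 0, 0, 255],
  ],
)

```text
clock: 12.2
tcp_pos: [0.5918, 0.2529, 0.056]
orientation: [0.354, 3.117, 0.008]
contact_force: [-0.0, 0.1, 0.2]
grip_width: 0.0136
```

>>> play_rows(
  increments=[
    [0, 0, 1, 0, 0, 0, 255],
    [0, 0, 0, 0, 0, 0, 255],
  ],
)

```text
clock: 12.4
tcp_pos: [0.5923, 0.253, 0.0557]
orientation: [0.354, 3.116, 0.009]
contact_force: [-0.2, 0.1, -0.6]
grip_width: 0.0133
```

>>> play_rows(
  increments=[
    [0, 0, 3, 0, 0, 0, 255],
    [0, 0, 0, 0, 0, 0, 255],
  ],
)

```text
clock: 12.6
tcp_pos: [0.5937, 0.2542, 0.0555]
orientation: [0.353, 3.114, 0.014]
contact_force: [1.0, -0.1, -0.2]
grip_width: 0.0134
```

>>> play_rows(
  increments=[
    [0, 0, 0, 0, 0, 0, 150],
    [0, 0, 0, 0, 0, 0, 120],
    [0, 0, 0, 0, 0, 0, 120],
  ],
)

```text
clock: 12.9
tcp_pos: [0.5935, 0.2541, 0.0548]
orientation: [0.353, 3.115, 0.013]
contact_force: [-0.2, -0.0, -0.6]
grip_width: 0.045
```

```bash
python3 -c "
from h import *
go(.59,.252,.056,77)
f=grab_frame('side');cv2.imwrite('pics/s6.png',cv2.resize(f['color'][80:240,210:390],None,fx=3.5,fy=3.5))"
```

```text
at [0.5935 0.2541 0.0548] yaw 77.1 d_mm [ 2.9 -2.8 -1.3] rot [0.009 0.006 0.001] tilt 0.62 F [-0.2 -0.  -0.6] w 0.045 t 12.9
q [-0.72  0.64  0.3   1.78 -0.27  0.75  1.07]
```

View pics/s6.png

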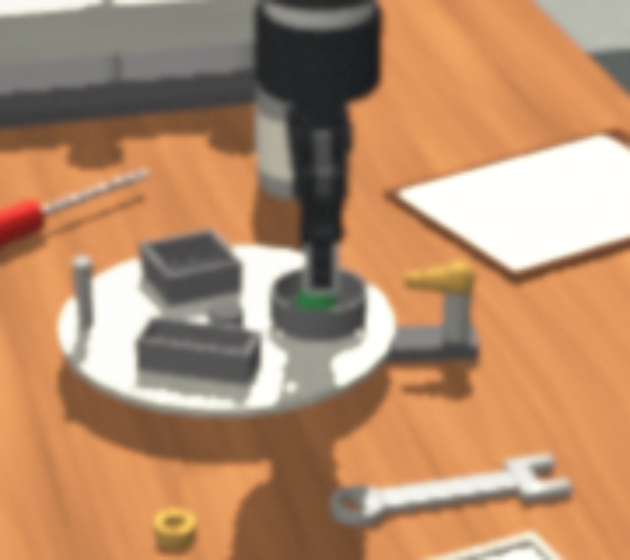

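>>> play_rows(
  increments=[
    [0, 0, -15, 0, 0, 0, 120],
    [0, 0, -25, 0, 0, 0, 120],
    [0, 0, -40, 0, 0, 0, 120],
    [0, 0, -45, 0, 0, 0, 100],
    [0, 0, -30, 0, 0, 0, 80],
  ],
)

```text
clock: 13.45
tcp_pos: [0.589, 0.2511, 0.2122]
orientation: [-0.355, -3.119, -0.001]
contact_force: [-0.1, 1.1, -0.2]
grip_width: 0.0584
```

```bash
python3 -c "
from h import *
go(.5,-.285,.2,77)
f=grab_frame('side');t=grab_frame('top');w=grab_frame('wrist');np.savez('/tmp/w7.npz',**w)
a=cv2.resize(f['color'][120:220,210:350],None,fx=2.8,fy=2.8);b=cv2.resize(t['color'][160:290,90:230],(300,280));cv2.imwrite('pics/s7.png',np.hstack([a,b]))
P=pts(f);h=cv2.cvtColor(f['color'],cv2.COLOR_BGR2HSV);m=(h[...,0]>45)&(h[...,0]<85)&(h[...,1]>100)&(P[...,1]>.1);p=P[m];print(len(p),np.median(p,0),p.max(0),p.min(0))
P=pts(t);h=cv2.cvtColor(t['color'],cv2.COLOR_BGR2HSV);m=(h[...,0]>45)&(h[...,0]<85)&(h[...,1]>100)&(P[...,1]>.1);p=P[m];print(len(p),np.median(p,0) if len(p) else '')
"
```

```text
at [0.589  0.2511 0.2122] yaw 77.0 d_mm [ -33.8 -542.4   11.9] rot [ 0.    -0.002  0.   ] tilt 0.13 F [-0.1  1.1 -0.2] w 0.0584 t 13.45
q [-0.77  0.46  0.37  1.68 -0.19  1.04  1.01]
275 [-0.07348309  1.59688339  0.04358256] [0.63817204 1.62772465 0.09546278] [-0.0823471   0.23893475 -0.08891198]
101 [0.58737171 0.2521751  0.05321196]
```

View pics/s7.png

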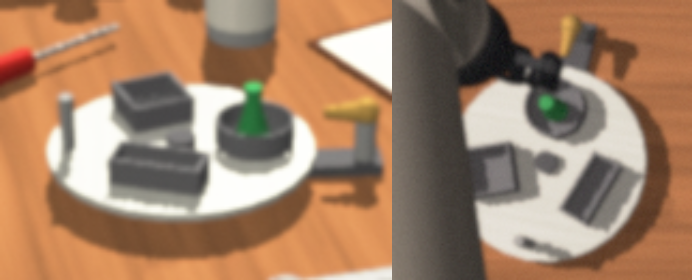

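```bash
python3 -c "
from h import *
f=grab_frame('side');P=pts(f);c=np.array([.535,.2645])
D=np.hypot(P[...,0]-c[0],P[...,1]-c[1])
m=(P[...,2]>.06)&(P[...,2]<.075)&(abs(D-.088)<.015)&(P[...,0]<.5);p=P[m];print('pin',len(p),np.median(p,0),np.degrees(np.arctan2(*(np.median(p,0)[:2]-c)[::-1])))
h=cv2.cvtColor(f['color'],cv2.COLOR_BGR2HSV);m=(h[...,0]>45)&(h[...,0]<85)&(h[...,1]>100)&(P[...,2]>.02)&(D<.12);p=P[m];print('cone',np.median(p,0),p[:,2].max()); q=p[p[:,2]>.068];print(q.mean(0))
m=(P[...,2]>.043)&(P[...,2]<.05)&(np.hypot(P[...,0]-.59,P[...,1]-.252)<.037)&(h[...,1]<100);q=P[m];w=q[:,:2]
x=np.linalg.lstsq(np.c_[2*w,np.ones(len(w))],(w**2).sum(1),rcond=None)[0];print('bin',x[:2],np.sqrt(x[2]+x[0]**2+x[1]**2),np.degrees(np.arctan2(*(x[:2]-c)[::-1])))
"
```

```text
pin 32 [0.44870875 0.27674173 0.06621827] 171.92559644518155
cone [0.59027129 0.24807795 0.05180255] 0.07515854912795938
[0.5913989  0.25164178 0.07223903]
bin [0.59233146 0.25113373] 0.03018346320180913 -13.123528141005876
```

>>> play_rows(
  increments=[
    [2, -40, 0, 0, 0, 0, 90],
    [2, -48, 0, 0, 0, 0, 90],
    [2, -48, 0, 0, 0, 0, 90],
    [2, -48, 0, 0, 0, 0, 90],
    [2, -48, 0, 0, 0, 0, 90],
  ],
)

```text
clock: 14.15
tcp_pos: [0.5218, 0.029, 0.2032]
orientation: [-0.328, -3.111, 0.003]
contact_force: [0.0, -1.2, 0.0]
grip_width: 0.0551
```

>>> play_rows(
  increments=[
    [2, -48, 0, 0, 0, 0, 90],
    [2, -48, 0, 0, 0, 0, 90],
    [2, -48, 0, 0, 0, 0, 90],
    [2, -48, 0, 0, 0, 0, 90],
    [2, -40, 0, 0, 0, 0, 90],
  ],
)

```text
clock: 14.65
tcp_pos: [0.454, -0.2039, 0.1993]
orientation: [-0.328, -3.1, 0.004]
contact_force: [0.2, -0.5, 0.2]
grip_width: 0.0555
```

```bash
python3 -c "
from h import *
go(.4447,-.283,.15,77)"
```

```text
at [ 0.454  -0.2039  0.1993] yaw 77.9 d_mm [ -8.6 -79.   49.6] rot [-0.006 -0.024  0.016] tilt 1.43 F [ 0.2 -0.5  0.2] w 0.0555 t 14.65
q [-0.18  0.26  0.56  2.02 -0.16  0.93  1.82]
```

>>> play_rows(
  increments=[
    [-4, -40, 0, -0.006, -0.024, 0.016, 90],
    [-4, -30, 0, 0, 0, 0, 90],
    [0, 0, 0, 0, 0, 0, 90],
    [0, 0, 0, 0, 0, 0, 90],
  ],
)

```text
clock: 15.05
tcp_pos: [0.4389, -0.2815, 0.1956]
orientation: [-0.373, -3.111, 0.0]
contact_force: [0.3, 0.4, 0.3]
grip_width: 0.0551
```

```bash
python3 -c "
from h import *
go(.4447,-.283,.15,77)"
```

```text
at [ 0.4389 -0.2815  0.1956] yaw 76.3 d_mm [-6.4 -0.  45.6] rot [-0.001 -0.009 -0.012] tilt 0.5 F [0.3 0.4 0.3] w 0.0551 t 15.05
q [-0.04  0.3   0.59  1.98 -0.2   0.93  1.99]
```

>>> play_rows(
  increments=[
    [-5, 0, 25, -0.001, -0.009, -0.012, 90],
    [0, 0, 25, 0, 0, 0, 90],
    [0, 0, 10, 0, 0, 0, 90],
    [0, 0, 0, 0, 0, 0, 90],
    [0, 0, 0, 0, 0, 0, 90],
  ],
)

```text
clock: 15.55
tcp_pos: [0.4444, -0.2766, 0.1323]
orientation: [-0.343, -3.119, -0.005]
contact_force: [-0.5, -0.5, 0.7]
grip_width: 0.0552
```

```bash
python3 -c "
from h import *
go(.4447,-.283,.086,77)"
```

```text
at [ 0.4444 -0.2766  0.1323] yaw 77.5 d_mm [-1.9 -6.3 46.3] rot [ 0.003 -0.004  0.008] tilt 0.27 F [-0.5 -0.5  0.7] w 0.0552 t 15.55
q [ 0.01  0.39  0.54  2.03 -0.28  0.79  2.07]
```

>>> play_rows(
  increments=[
    [-2, -6, 10, 0.003, -0.004, 0.008, 90],
    [0, 0, 15, 0, 0, 0, 90],
    [0, 0, 0, 0, 0, 0, 90],
    [0, 0, 0, 0, 0, 0, 90],
  ],
)

```text
clock: 15.95
tcp_pos: [0.4474, -0.284, 0.1086]
orientation: [0.355, 3.116, -0.003]
contact_force: [-0.4, 0.6, -0.6]
grip_width: 0.0551
```

```bash
python3 -c "
from h import *
go(.4447,-.283,.086,77)"
```

```text
at [ 0.4474 -0.284   0.1086] yaw 77.0 d_mm [ 3.   0.4 22.6] rot [-0.001  0.006  0.   ] tilt 0.36 F [-0.4  0.6 -0.6] w 0.0551 t 15.95
q [ 0.04  0.44  0.52  2.04 -0.32  0.73  2.1 ]
```

>>> play_rows(
  increments=[
    [3, 0, 12, 0, 0, 0, 90],
    [0, 0, 10, 0, 0, 0, 90],
    [0, 0, 0, 0, 0, 0, 90],
    [0, 0, 0, 0, 0, 0, 90],
  ],
)

```text
clock: 16.35
tcp_pos: [0.445, -0.284, 0.0859]
orientation: [0.355, 3.113, -0.004]
contact_force: [0.3, -0.4, -0.2]
grip_width: 0.0555
```

```bash
python3 -c "
from h import *
go(.4447,-.283,.086,77)
w=grab_frame('side');cv2.imwrite('pics/s8.png',cv2.resize(w['color'][230:400,230:390],None,fx=3.5,fy=3.5))"
```

```text
at [ 0.445  -0.284   0.0859] yaw 77.0 d_mm [ 0.5  0.9 -0.1] rot [-0.002  0.008 -0.   ] tilt 0.48 F [ 0.3 -0.4 -0.2] w 0.0555 t 16.35
q [ 0.06  0.47  0.5   2.06 -0.35  0.68  2.12]
```

View pics/s8.png

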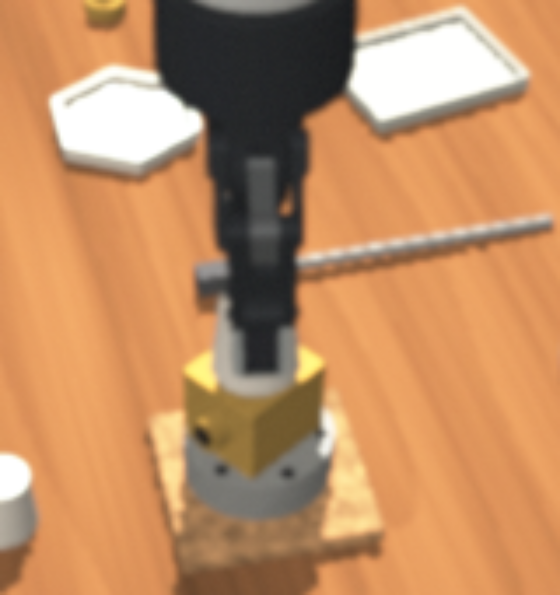

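>>> play_rows(
  increments=[
    [0, 1, 0, 0, 0.008, 0, 120],
    [0, 0, 0, 0, 0, 0, 200],
    [0, 0, 0, 0, 0, 0, 255],
    [0, 0, 0, 0, 0, 0, 255],
    [0, 0, 0, 0, 0, 0, 255],
  ],
  force=40,
)

```text
clock: 16.9
tcp_pos: [0.4458, -0.2831, 0.0868]
orientation: [0.356, 3.121, -0.003]
contact_force: [-0.6, 0.5, -0.4]
grip_width: 0.0306
```

>>> play_rows(
  increments=[
    [0, 0, -5, 0, 0, 0, 255],
    [0, 0, -10, 0, 0, 0, 255],
    [0, 0, -10, 0, 0, 0, 255],
    [0, 0, 0, 0, 0, 0, 255],
  ],
)

```text
clock: 17.3
tcp_pos: [0.4458, -0.2832, 0.114]
orientation: [0.356, 3.121, -0.003]
contact_force: [0.1, 0.5, -0.5]
grip_width: 0.0304
```

```bash
python3 -c "
from h import *
go(.446,-.032,.12,77)
w=grab_frame('side');cv2.imwrite('pics/s9.png',cv2.resize(w['color'][230:400,230:390],None,fx=3.5,fy=3.5))"
```

```text
at [ 0.4458 -0.2832  0.114 ] yaw 77.0 d_mm [ 56.4 244.8  -6.5] rot [-0.002  0.001 -0.   ] tilt 0.12 F [ 0.1  0.5 -0.5] w 0.0304 t 17.3
q [ 0.03  0.43  0.53  2.04 -0.31  0.75  2.09]
```

View pics/s9.png

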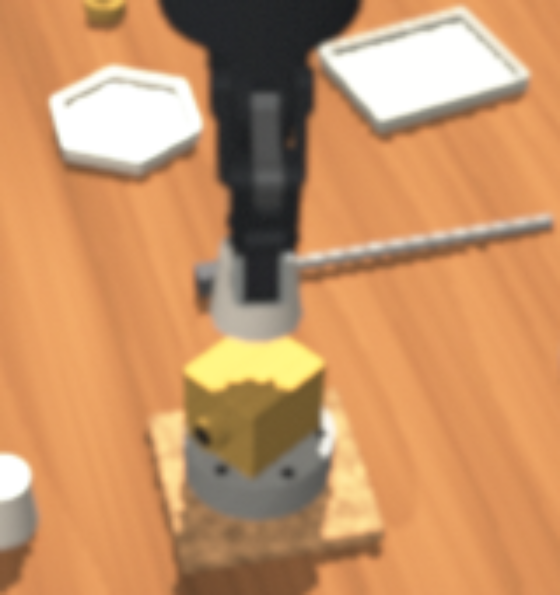

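>>> play_rows(
  increments=[
    [2, 15, -8, 0, 0, 0, 255],
    [10, 35, 0, 0, 0, 0, 255],
    [10, 40, 0, 0, 0, 0, 255],
    [10, 40, 0, 0, 0, 0, 255],
    [10, 40, 0, 0, 0, 0, 255],
  ],
)

```text
clock: 17.85
tcp_pos: [0.4435, -0.1095, 0.122]
orientation: [0.375, 3.115, -0.009]
contact_force: [1.0, -0.8, -0.7]
grip_width: 0.0303
```

```bash
python3 -c "
from h import *
go(.446,-.032,.12,77)"
```

```text
at [ 0.4435 -0.1095  0.122 ] yaw 76.3 d_mm [16.  75.9  1.5] rot [-0.005  0.005 -0.013] tilt 0.42 F [ 1.  -0.8 -0.7] w 0.0303 t 17.85
q [-0.36  0.3   0.54  2.19 -0.23  0.7   1.67]
```

>>> play_rows(
  increments=[
    [9, 32, 0, 0, 0, -0.01, 255],
    [7, 28, 0, 0, 0, 0, 255],
    [0, 4, 0, 0, 0, 0, 255],
    [0, 0, 0, 0, 0, 0, 255],
    [0, 0, 0, 0, 0, 0, 255],
  ],
)

```text
clock: 18.35
tcp_pos: [0.4421, -0.0352, 0.1215]
orientation: [0.343, 3.119, -0.006]
contact_force: [-0.1, 0.4, -0.8]
grip_width: 0.0302
```

```bash
python3 -c "
from h import *
go(.446,-.032,.12,77)
w=grab_frame('side');cv2.imwrite('pics/s10.png',cv2.resize(w['color'][150:310,190:350],None,fx=3.5,fy=3.5))"
```

```text
at [ 0.4421 -0.0352  0.1215] yaw 77.5 d_mm [-3.1  4.   1.5] rot [-0.003  0.004  0.008] tilt 0.32 F [-0.1  0.4 -0.8] w 0.0302 t 18.35
q [-0.51  0.28  0.52  2.22 -0.21  0.69  1.51]
```

View pics/s10.png

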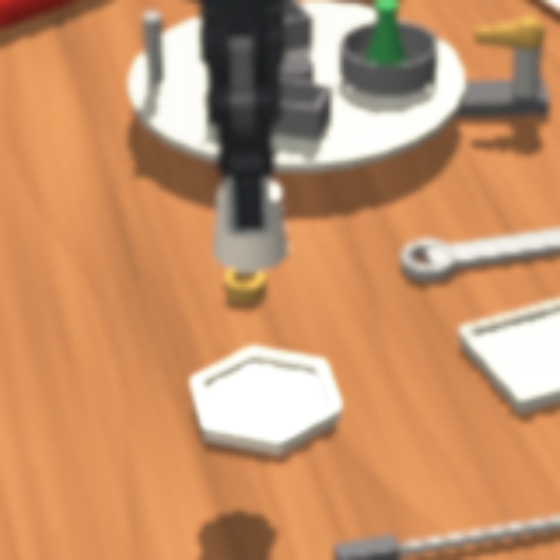

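```bash
python3 -c "
from h import *
s=dict(np.load('/tmp/side0.npz'));h=cv2.cvtColor(s['color'],cv2.COLOR_BGR2HSV)
for n,(u0,u1,v0,v1),p in (('hex',(238,292,244,284),'h'),('rect',(315,388,230,270),'r'),('round',(385,456,308,362),'o')):
    M=np.zeros((480,640),np.uint8);M[v0:v1,u0:u1]=(h[v0:v1,u0:u1,1]<90)
    k=max(cv2.findContours(M,0,1)[0],key=cv2.contourArea)[:,0];w=np.array([ray(s,a,b,.006)[:2] for a,b in k],np.float32)*1000
    print(n,cv2.minAreaRect(w),cv2.minEnclosingCircle(w)[0],w.mean(0),ray(s,266,262.9,.009))
"
```

```text
hex ((447.9195556640625, -33.853267669677734), (91.82160186767578, 75.20952606201172), 87.02311706542969) (446.7937316894531, -33.782073974609375) [446.8653   -33.722816] [ 0.4478332  -0.03643136  0.009     ]
rect ((610.5020751953125, -31.81963348388672), (97.04743957519531, 83.77143859863281), 9.982317924499512) (610.8814697265625, -31.977018356323242) [609.72876 -32.37736] [ 0.4478332  -0.03643136  0.009     ]
round ((639.754150390625, -278.3699645996094), (100.68817138671875, 95.43250274658203), 74.30430603027344) (639.417724609375, -278.246337890625) [ 638.866   -279.14594] [ 0.4478332  -0.03643136  0.009     ]
```

>>> play_rows(
  increments=[
    [-3, 4, 25, 0, 0, 0, 255],
    [0, 0, 25, 0, 0, 0, 255],
    [0, 0, 20, 0, 0, 0, 255],
    [0, 0, 0, 0, 0, 0, 255],
    [0, 0, 0, 0, 0, 0, 255],
  ],
)

```text
clock: 18.9
tcp_pos: [0.4483, -0.0395, 0.0507]
orientation: [0.361, 3.112, -0.008]
contact_force: [-0.4, 0.3, -0.4]
grip_width: 0.0304
```

```bash
python3 -c "
from h import *
go(.446,-.032,.03,77)"
```

```text
at [ 0.4483 -0.0395  0.0507] yaw 76.8 d_mm [ 4.1  6.8 20.7] rot [-0.004  0.009 -0.004] tilt 0.56 F [-0.4  0.3 -0.4] w 0.0304 t 18.9
q [-0.41  0.43  0.43  2.25 -0.34  0.52  1.62]
```

>>> play_rows(
  increments=[
    [3, 6, 4, -0.004, 0.009, 0, 255],
    [0, 0, 0, 0, 0, 0, 255],
    [0, 0, 8, 0, 0, 0, 255],
    [0, 0, 0, 0, 0, 0, 255],
  ],
)

```text
clock: 19.3
tcp_pos: [0.4486, -0.0332, 0.0404]
orientation: [0.364, 3.117, 0.002]
contact_force: [-0.9, -1.1, -0.8]
grip_width: 0.0303
```

```bash
python3 -c "
from h import *
go(.4465,-.033,.028,77)"
```

```text
at [ 0.4486 -0.0332  0.0404] yaw 76.7 d_mm [ 2.1 -0.4 12.4] rot [ 0.002  0.004 -0.006] tilt 0.23 F [-0.9 -1.1 -0.8] w 0.0303 t 19.3
q [-0.4   0.45  0.41  2.25 -0.37  0.5   1.63]
```

>>> play_rows(
  increments=[
    [2, 0, 8, 0, 0.004, 0, 255],
    [0, 0, 0, 0, 0, 0, 255],
    [0, 0, 4, 0, 0, 0, 255],
    [0, 0, 0, 0, 0, 0, 255],
  ],
)

```text
clock: 19.7
tcp_pos: [0.4467, -0.0325, 0.0275]
orientation: [-0.364, -3.12, -0.003]
contact_force: [-0.6, 0.8, -0.9]
grip_width: 0.0303
```

```bash
python3 -c "
from h import *
go(.4465,-.033,.028,77)
w=grab_frame('side');cv2.imwrite('pics/s11.png',cv2.resize(w['color'][150:310,190:350],None,fx=3.5,fy=3.5))"
```

```text
at [ 0.4467 -0.0325  0.0275] yaw 76.7 d_mm [ 0.  -0.6 -0.5] rot [ 0.002 -0.001 -0.005] tilt 0.12 F [-0.6  0.8 -0.9] w 0.0303 t 19.7
q [-0.38  0.47  0.38  2.25 -0.39  0.47  1.65]
```

View pics/s11.png

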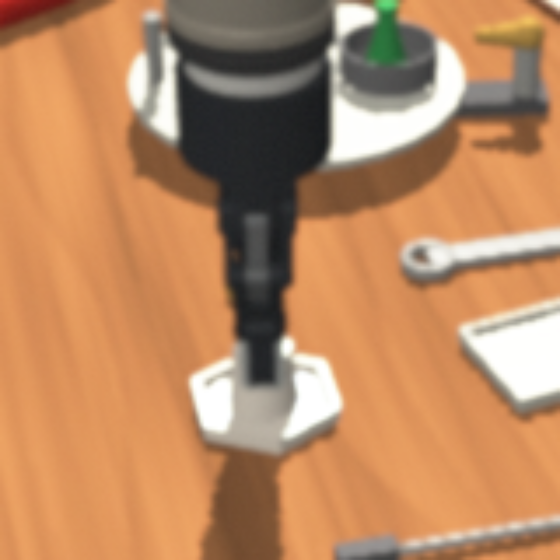

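>>> play_rows(
  increments=[
    [0, 0, 2, 0, 0, 0, 255],
    [0, 0, 0, 0, 0, 0, 255],
  ],
)

```text
clock: 19.95
tcp_pos: [0.4473, -0.0325, 0.0266]
orientation: [0.365, 3.12, 0.005]
contact_force: [-1.9, 0.3, 4.9]
grip_width: 0.0305
```

>>> play_rows(
  increments=[
    [0, 0, 0, 0, 0, 0, 150],
    [0, 0, 0, 0, 0, 0, 80],
    [0, 0, 0, 0, 0, 0, 80],
    [0, 0, -15, 0, 0, 0, 80],
    [0, 0, -30, 0, 0, 0, 80],
  ],
)

```text
clock: 20.45
tcp_pos: [0.4453, -0.0329, 0.0701]
orientation: [-0.364, -3.116, -0.002]
contact_force: [0.3, 0.3, -0.4]
grip_width: 0.0584
```

>>> play_rows(
  increments=[
    [0, 0, -40, 0, 0, 0, 60],
    [0, 0, -40, 0, 0, 0, 60],
    [0, 0, 0, 0, 0, 0, 60],
  ],
)

```text
clock: 20.75
tcp_pos: [0.4467, -0.0334, 0.1548]
orientation: [-0.366, -3.118, -0.002]
contact_force: [-0.1, 1.4, -0.8]
grip_width: 0.0653
```

```bash
python3 -c "
from h import *
go(.4447,-.284,.16,120)
w=grab_frame('side');cv2.imwrite('pics/s12.png',cv2.resize(w['color'][210:310,210:310],None,fx=5,fy=5))
P=pts(w);h=cv2.cvtColor(w['color'],cv2.COLOR_BGR2HSV)
m=(abs(P[...,2]-.038)<.006)&(np.hypot(P[...,0]-.4465,P[...,1]+.033)<.03)&(h[...,1]<90);v,u=np.nonzero(m);k=cv2.convexHull(np.c_[u,v].astype(np.int32))[:,0];print(cv2.minEnclosingCircle(np.array([ray(w,a,b,.038)[:2]*1000 for a,b in k],np.float32)),P[m][:,2].max())
"
```

```text
at [ 0.4467 -0.0334  0.1548] yaw 76.6 d_mm [ -56.  -244.2   -5.6] rot [ 0.002 -0.002 -0.757] tilt 0.15 F [-0.1  1.4 -0.8] w 0.0653 t 20.75
q [-0.55  0.22  0.56  2.18 -0.17  0.78  1.46]
((445.73016357421875, -37.66240310668945), 18.05240821838379) 0.040065293663215984
```

View pics/s12.png

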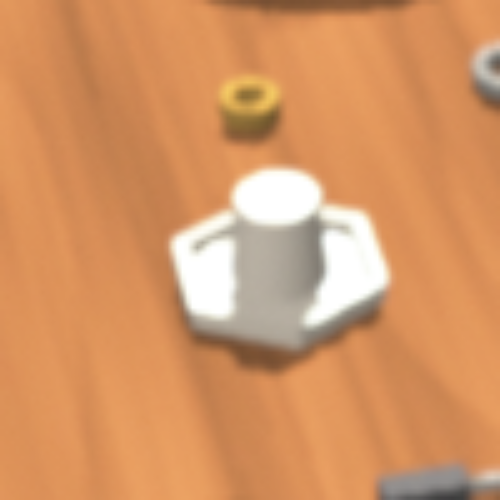

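>>> play_rows(
  increments=[
    [-10, -40, 0, 0, 0, 0, 20],
    [-11, -46, 0, 0, 0, 0, 20],
    [-11, -46, 0, 0, 0, 0, 20],
    [-11, -46, 0, 0, 0, 0, 20],
    [-11, -46, 0, 0, 0, 0, 20],
  ],
)

```text
clock: 21.3
tcp_pos: [0.4475, -0.2608, 0.1473]
orientation: [-0.333, -3.113, -0.009]
contact_force: [0.9, 1.0, -0.5]
grip_width: 0.0788
```

>>> play_rows(
  increments=[
    [0, 0, 0, 0, 0, -0.12, 20],
    [0, 0, 0, 0, 0, -0.14, 20],
    [0, 0, 0, 0, 0, -0.14, 20],
    [0, 0, 0, 0, 0, -0.14, 20],
    [0, 0, 0, 0, 0, -0.14, 20],
  ],
)

```text
clock: 21.8
tcp_pos: [0.4412, -0.2691, 0.1399]
orientation: [0.737, -3.033, -0.016]
contact_force: [0.4, 0.6, -0.7]
grip_width: 0.0787
```

```bash
python3 -c "
from h import *
go(.4447,-.284,.16,120)"
```

```text
at [ 0.4412 -0.2691  0.1399] yaw 117.3 d_mm [  4.  -14.6 -20.3] rot [ 0.015 -0.017 -0.047] tilt 1.28 F [ 0.4  0.6 -0.7] w 0.0787 t 21.8
q [ 0.07  0.37  0.44  2.03 -0.2   0.82  2.67]
```

>>> play_rows(
  increments=[
    [0, 0, -20, 0.015, -0.017, 0.1, 20],
    [0, 0, 0, 0, 0, 0.15, 20],
    [0, 0, 0, 0, 0, 0.15, 20],
    [0, 0, 0, 0, 0, 0.15, 20],
    [0, 0, 0, 0, 0, 0.15, 20],
  ],
)

```text
clock: 22.3
tcp_pos: [0.4371, -0.2674, 0.1531]
orientation: [-0.35, -3.111, -0.004]
contact_force: [0.1, -0.5, -0.3]
grip_width: 0.0792
```

>>> play_rows(
  increments=[
    [0, 0, 0, 0, 0, 0.15, 20],
    [0, 0, 0, 0, 0, 0.15, 20],
    [0, 0, 0, 0, 0, 0.15, 20],
    [0, 0, 0, 0, 0, 0.15, 20],
    [0, 0, 0, 0, 0, 0.15, 20],
  ],
)

```text
clock: 22.8
tcp_pos: [0.4329, -0.2652, 0.146]
orientation: [-1.46, -2.757, 0.007]
contact_force: [0.4, 0.6, -0.4]
grip_width: 0.0786
```

>>> play_rows(
  increments=[
    [0, 0, 0, 0, 0, 0.15, 20],
    [0, 0, 0, 0, 0, 0.15, 20],
    [0, 0, 0, 0, 0, 0.15, 20],
    [0, 0, 0, 0, 0, 0.15, 20],
    [0, 0, 0, 0, 0, 0.15, 20],
  ],
)

```text
clock: 23.3
tcp_pos: [0.4288, -0.2632, 0.1393]
orientation: [-2.365, -2.028, 0.03]
contact_force: [0.2, -0.8, 0.2]
grip_width: 0.0783
```

```bash
python3 -c "
from h import *
go(.4447,-.284,.16,120)"
```

```text
at [ 0.4288 -0.2632  0.1393] yaw -8.8 d_mm [-18.1  18.2 -21.3] rot [-0.031  0.012  0.894] tilt 1.86 F [ 0.2 -0.8  0.2] w 0.0783 t 23.3
q [-0.33  0.5   0.99  2.07 -0.53  0.88  0.81]
```

>>> play_rows(
  increments=[
    [-10, 10, -15, -0.03, 0.012, 0.1, 20],
    [-8, 0, 0, 0, 0, 0.15, 20],
    [0, 0, 0, 0, 0, 0.15, 20],
    [0, 0, 0, 0, 0, 0.15, 20],
    [0, 0, 0, 0, 0, 0.0, 20],
  ],
)

```text
clock: 23.8
tcp_pos: [0.4322, -0.2812, 0.1476]
orientation: [-2.841, -1.302, 0.006]
contact_force: [-0.3, 1.5, -0.4]
grip_width: 0.079
```

```bash
python3 -c "
from h import *
go(.4447,-.284,.16,120)"
```

```text
at [ 0.4322 -0.2812  0.1476] yaw -40.8 d_mm [  6.1  11.1 -12.6] rot [-0.017 -0.001  0.336] tilt 0.96 F [-0.3  1.5 -0.4] w 0.079 t 23.8
q [-0.37  0.58  1.13  2.05 -0.66  0.95  0.41]
```

>>> play_rows(
  increments=[
    [6, 11, -5, -0.017, 0, 0.1, 20],
    [0, 0, 0, 0, 0, 0.13, 20],
    [0, 0, 0, 0, 0, 0.1, 20],
    [0, 0, 0, 0, 0, 0, 20],
    [0, 0, 0, 0, 0, 0, 20],
  ],
)

```text
clock: 24.3
tcp_pos: [0.4421, -0.283, 0.148]
orientation: [-3.026, -0.833, 0.008]
contact_force: [-0.4, -0.4, 0.4]
grip_width: 0.0787
```

```bash
python3 -c "
from h import *
go(.4447,-.284,.1,120)"
```

```text
at [ 0.4421 -0.283   0.148 ] yaw -59.2 d_mm [ 1.9  2.4 48. ] rot [-0.004  0.004  0.013] tilt 0.34 F [-0.4 -0.4  0.4] w 0.0787 t 24.3
q [-0.41  0.65  1.21  2.04 -0.74  0.99  0.15]
```

```bash
python3 -c "
from h import *
for n in ('side','top'):
    f=grab_frame(n);P=pts(f);h=cv2.cvtColor(f['color'],cv2.COLOR_BGR2HSV)
    g=(h[...,0]>15)&(h[...,0]<32)&(h[...,1]>100)&(abs(P[...,2]-.063)<.005)&(np.hypot(P[...,0]-.4447,P[...,1]+.284)<.05)
    v,u=np.nonzero(g);w=np.array([ray(f,a,b,.064)[:2] for a,b in zip(u,v)],np.float32);print(n,len(w),cv2.minAreaRect(w*1000) if len(w) else '')
    cv2.imwrite('pics/v%s.png'%n,cv2.resize(f['color'][250:410,240:400] if n=='side' else f['color'][220:320,350:450],(500,500)))
"
```

```text
side 689 ((443.05242919921875, -289.1201171875), (47.93225860595703, 44.31251907348633), 30.50180435180664)
top 0
```

View pics/vside.png

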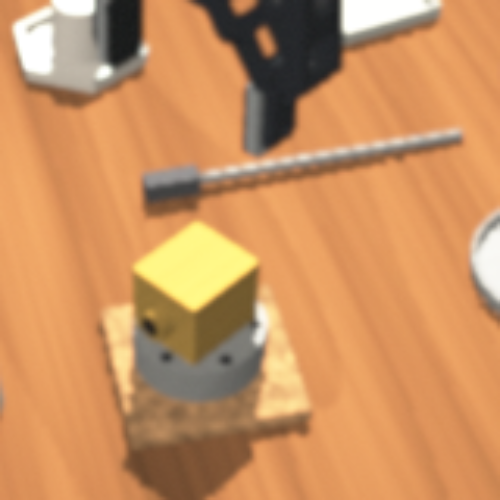

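>>> play_rows(
  increments=[
    [2, 2, 20, 0, 0, 0.013, 20],
    [0, 0, 25, 0, 0, 0, 20],
    [0, 0, 0, 0, 0, 0, 20],
    [0, 0, 0, 0, 0, 0, 20],
  ],
)

```text
clock: 24.8
tcp_pos: [0.4455, -0.284, 0.1032]
orientation: [-3.029, -0.822, 0.003]
contact_force: [0.5, -0.6, -0.5]
grip_width: 0.0788
```

```bash
python3 -c "
from h import *
go(.4447,-.284,.042,120)"
```

```text
at [ 0.4455 -0.284   0.1032] yaw -59.6 d_mm [-0.6 -0.2 61.2] rot [-0.003  0.001  0.007] tilt 0.2 F [ 0.5 -0.6 -0.5] w 0.0788 t 24.8
q [-0.34  0.7   1.12  2.06 -0.82  0.92  0.2 ]
```

>>> play_rows(
  increments=[
    [0, 0, 20, 0, 0, 0, 20],
    [0, 0, 20, 0, 0, 0, 20],
    [0, 0, 0, 0, 0, 0, 20],
    [0, 0, 0, 0, 0, 0, 20],
  ],
)

```text
clock: 25.2
tcp_pos: [0.4476, -0.2859, 0.0669]
orientation: [3.03, 0.828, 0.005]
contact_force: [-0.3, 0.6, 0.3]
grip_width: 0.0784
```

```bash
python3 -c "
from h import *
go(.4447,-.284,.042,120)"
```

```text
at [ 0.4476 -0.2859  0.0669] yaw -59.4 d_mm [-1.6 -3.1 24.9] rot [ 0.001 -0.003  0.01 ] tilt 0.19 F [-0.3  0.6  0.3] w 0.0784 t 25.2
q [-0.29  0.74  1.04  2.08 -0.89  0.85  0.25]
```

>>> play_rows(
  increments=[
    [-2, -3, 12, 0, 0, 0.01, 20],
    [0, 0, 12, 0, 0, 0, 20],
    [0, 0, 0, 0, 0, 0, 20],
    [0, 0, 0, 0, 0, 0, 20],
  ],
)

```text
clock: 25.6
tcp_pos: [0.4455, -0.2849, 0.0435]
orientation: [3.032, 0.812, 0.009]
contact_force: [0.2, -0.8, 0.6]
grip_width: 0.0787
```

```bash
python3 -c "
from h import *
go(.4447,-.284,.042,120)"
```

```text
at [ 0.4455 -0.2849  0.0435] yaw -60.0 d_mm [-0.3 -1.2  1.5] rot [ 0.004 -0.005 -0.   ] tilt 0.38 F [ 0.2 -0.8  0.6] w 0.0787 t 25.6
q [-0.27  0.77  1.    2.09 -0.94  0.81  0.27]
```

>>> play_rows(
  increments=[
    [0, -1, 1, 0.004, -0.005, 0, 80],
    [0, 0, 0, 0, 0, 0, 120],
    [0, 0, 0, 0, 0, 0, 255],
    [0, 0, 0, 0, 0, 0, 255],
    [0, 0, 0, 0, 0, 0, 255],
  ],
  force=80,
)

```text
clock: 26.1
tcp_pos: [0.4453, -0.2842, 0.0432]
orientation: [3.034, 0.813, 0.0]
contact_force: [0.2, -0.2, -1.9]
grip_width: 0.0385
```

```bash
python3 -c "
from h import *
go(.6095,-.0305,.1,100)"
```

```text
at [ 0.4453 -0.2842  0.0432] yaw -60.0 d_mm [ 269.1 -137.5  -56.9] rot [ 0.    -0.     0.349] tilt 0.01 F [ 0.2 -0.2 -1.9] w 0.0385 t 26.1
q [-0.27  0.77  1.    2.09 -0.93  0.82  0.27]
```

Gripped (38.5 mm reading, ~40 mm true). Lift.

>>> play_rows(
  increments=[
    [0, 0, -5, 0, 0, 0, 255],
    [0, 0, -15, 0, 0, 0, 255],
    [0, 0, -25, 0, 0, 0, 255],
    [0, 0, -25, 0, 0, 0, 255],
    [0, 0, 0, 0, 0, 0, 255],
  ],
)

```text
clock: 26.6
tcp_pos: [0.4438, -0.2836, 0.1171]
orientation: [-3.033, -0.811, 0.004]
contact_force: [0.4, -0.4, -3.9]
grip_width: 0.0384
```

```bash
python3 -c "
from h import *
go(.6095,-.0305,.12,100)
f=grab_frame('side');cv2.imwrite('pics/s13.png',cv2.resize(f['color'][230:400,230:390],None,fx=3.5,fy=3.5))"
```

```text
at [ 0.4438 -0.2836  0.1171] yaw -60.1 d_mm [ 269.9 -136.7   -3.1] rot [-0.002  0.002  0.348] tilt 0.18 F [ 0.4 -0.4 -3.9] w 0.0384 t 26.6
q [-0.36  0.69  1.15  2.06 -0.8   0.94  0.17]
```

View pics/s13.png

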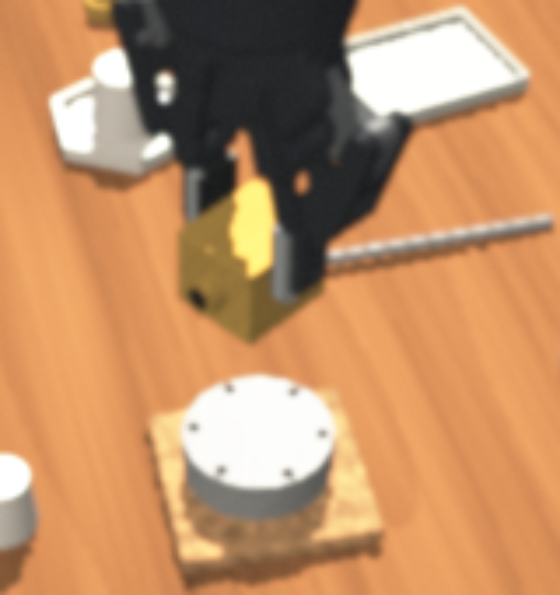

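>>> play_rows(
  increments=[
    [25, -13, 0, 0, 0, 0, 255],
    [40, -20, 0, 0, 0, 0, 255],
    [40, -20, 0, 0, 0, 0, 255],
    [40, -20, 0, 0, 0, 0, 255],
    [40, -20, 0, 0, 0, 0, 255],
  ],
)

```text
clock: 27.15
tcp_pos: [0.555, -0.1102, 0.1131]
orientation: [-3.038, -0.787, 0.011]
contact_force: [0.9, -1.2, -3.8]
grip_width: 0.0383
```

```bash
python3 -c "
from h import *
go(.6095,-.0305,.12,100)"
```

```text
at [ 0.555  -0.1102  0.1131] yaw -60.9 d_mm [ 86.3 -43.2  -7.2] rot [-0.004  0.007  0.333] tilt 0.45 F [ 0.9 -1.2 -3.8] w 0.0383 t 27.15
q [-0.69  0.78  1.15  1.97 -0.86  1.01 -0.19]
```

>>> play_rows(
  increments=[
    [35, -18, 0, 0, 0, 0.05, 255],
    [30, -16, -3, 0, 0, 0.08, 255],
    [10, -5, 0, 0, 0, 0.08, 255],
    [0, 0, 0, 0, 0, 0.08, 255],
    [0, 0, 0, 0, 0, 0, 255],
  ],
)

```text
clock: 27.65
tcp_pos: [0.6069, -0.0261, 0.108]
orientation: [-3.114, -0.349, 0.024]
contact_force: [0.4, -0.6, -2.6]
grip_width: 0.0382
```

```bash
python3 -c "
from h import *
go(.6095,-.0305,.12,100)
f=dict(np.load('/tmp/w4.npz'))
w=np.array([ray(f,u,v,.009)[:2]*1000 for u,v in ((549,236),(628,205),(577,311))],np.float32);print(w, (w[1]+w[2])/2, np.linalg.norm(w[0]-w[1]),np.linalg.norm(w[0]-w[2]))"
```

```text
at [ 0.6069 -0.0261  0.108 ] yaw -77.2 d_mm [  1.4   4.8 -12.1] rot [-0.01   0.015  0.049] tilt 1.0 F [ 0.4 -0.6 -2.6] w 0.0382 t 27.65
q [-0.81  0.89  1.19  1.86 -0.94  1.11 -0.59]
[[574.93713  -77.773315]
 [561.8028    -4.019382]
 [660.20654  -56.570835]] [611.00464  -30.295109] 74.91431 87.865906
```

>>> play_rows(
  increments=[
    [1, 5, 10, -0.01, 0.015, 0.05, 255],
    [0, 0, 25, 0, 0, 0, 255],
    [0, 0, 20, 0, 0, 0, 255],
    [0, 0, 0, 0, 0, 0, 255],
    [0, 0, 0, 0, 0, 0, 255],
  ],
)

```text
clock: 28.15
tcp_pos: [0.6064, -0.0317, 0.0482]
orientation: [-3.129, -0.279, 0.006]
contact_force: [0.3, -0.1, -2.9]
grip_width: 0.0381
```

```bash
python3 -c "
from h import *
go(.61,-.0305,.02,100)"
```

```text
at [ 0.6064 -0.0317  0.0482] yaw -79.8 d_mm [ 3.9 -0.6 28.2] rot [-0.     0.004  0.003] tilt 0.21 F [ 0.3 -0.1 -2.9] w 0.0381 t 28.15
q [-0.77  0.95  1.12  1.9  -1.03  1.02 -0.57]
```

>>> play_rows(
  increments=[
    [4, 0, 12, 0, 0.004, 0, 255],
    [0, 0, 8, 0, 0, 0, 255],
    [0, 0, 0, 0, 0, 0, 255],
    [0, 0, 0, 0, 0, 0, 255],
  ],
)

```text
clock: 28.55
tcp_pos: [0.6118, -0.0316, 0.0282]
orientation: [-3.129, -0.28, -0.005]
contact_force: [1.8, 0.1, -2.9]
grip_width: 0.0381
```

```bash
python3 -c "
from h import *
go(.61,-.0305,.02,100)
f=grab_frame('side');cv2.imwrite('pics/s14.png',cv2.resize(f['color'][170:300,280:420],None,fx=4,fy=4))"
```

```text
at [ 0.6118 -0.0316  0.0282] yaw -79.8 d_mm [-1.6 -1.4  8.2] rot [ 0.    -0.003  0.004] tilt 0.18 F [ 1.8  0.1 -2.9] w 0.0381 t 28.55
q [-0.75  0.98  1.08  1.9  -1.07  0.99 -0.55]
```

View pics/s14.png

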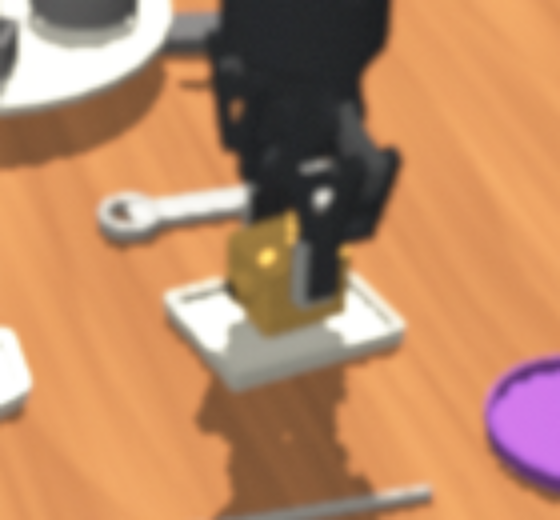

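>>> play_rows(
  increments=[
    [-2, -1, 4, 0, 0, 0, 255],
    [0, 0, 4, 0, 0, 0, 255],
    [0, 0, 0, 0, 0, 0, 255],
    [0, 0, 0, 0, 0, 0, 255],
  ],
)

```text
clock: 29.0
tcp_pos: [0.6098, -0.0307, 0.0203]
orientation: [-3.129, -0.28, -0.007]
contact_force: [-0.3, -0.5, -3.2]
grip_width: 0.0387
```

>>> play_rows(
  increments=[
    [0, 0, 2, 0, 0, 0, 255],
    [0, 0, 0, 0, 0, 0, 255],
  ],
)

```text
clock: 29.2
tcp_pos: [0.6103, -0.031, 0.0195]
orientation: [-3.128, -0.28, -0.009]
contact_force: [-0.3, -1.1, -3.9]
grip_width: 0.0385
```

>>> play_rows(
  increments=[
    [0, 0, 2.5, 0, 0, 0, 255],
    [0, 0, 0, 0, 0, 0, 255],
  ],
)

```text
clock: 29.4
tcp_pos: [0.6109, -0.0312, 0.0198]
orientation: [-3.127, -0.279, -0.011]
contact_force: [0.5, -0.2, -3.9]
grip_width: 0.038
```

>>> play_rows(
  increments=[
    [-1, -1, 4, 0.001, -0.008, 0, 255],
    [0, 0, 0, 0, 0, 0, 255],
  ],
)

```text
clock: 29.6
tcp_pos: [0.6119, -0.0316, 0.02]
orientation: [-3.127, -0.278, -0.006]
contact_force: [-0.4, 0.0, -3.1]
grip_width: 0.0385
```

```bash
python3 -c "
from h import *
go(.61,-.0305,.019,100);print(r.get_obs()['qvel'].round(3))
f=grab_frame('side');cv2.imwrite('pics/s15.png',cv2.resize(f['color'][200:290,300:400],None,fx=6,fy=6))"
```

```text
at [ 0.6119 -0.0316  0.02  ] yaw -79.8 d_mm [-1.6 -1.4  1. ] rot [-0.002 -0.004  0.003] tilt 0.26 F [-0.4  0.  -3.1] w 0.0385 t 29.6
q [-0.75  0.98  1.07  1.9  -1.08  0.98 -0.54]
[ 0.002 -0.024  0.009 -0.006  0.015 -0.003 -0.007]
```

View pics/s15.png

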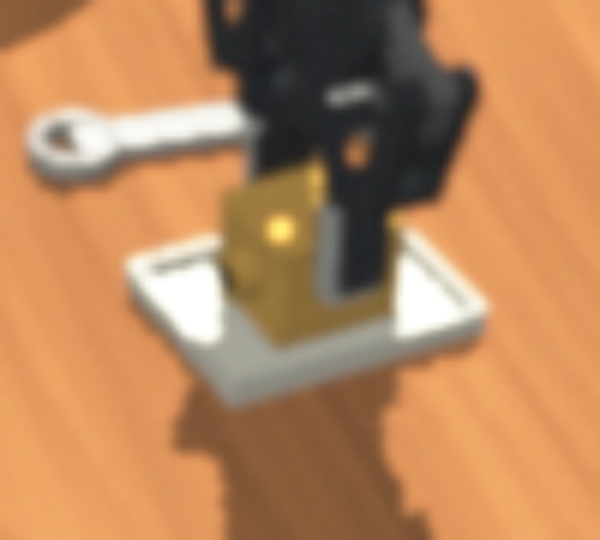

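>>> play_rows(
  increments=[
    [-2, -1, 4, 0, 0, 0, 255],
    [0, 0, 3, 0, 0, 0, 255],
  ],
)

```text
clock: 29.85
tcp_pos: [0.6121, -0.0316, 0.0191]
orientation: [-3.124, -0.278, -0.015]
contact_force: [-15.1, 8.4, 36.0]
grip_width: 0.0381
```

>>> play_rows(
  increments=[
    [0, 0, -0.5, 0, 0, 0, 255],
  ],
)

```text
clock: 29.95
tcp_pos: [0.612, -0.0317, 0.0202]
orientation: [-3.124, -0.277, -0.015]
contact_force: [-0.0, 0.7, -3.4]
grip_width: 0.0382
```

>>> play_rows(
  increments=[
    [0, 0, 0, 0, 0, 0, 100],
    [0, 0, 0, 0, 0, 0, 60],
    [0, 0, 0, 0, 0, 0, 60],
  ],
)

```text
clock: 30.25
tcp_pos: [0.6125, -0.0316, 0.0195]
orientation: [-3.125, -0.278, -0.016]
contact_force: [-0.4, -0.9, -0.9]
grip_width: 0.0652
```

```bash
python3 -c "
from h import *
go(.61,-.0305,.019,100);print(r.get_obs()['qvel'].round(3))
f=grab_frame('side');cv2.imwrite('pics/s16.png',cv2.resize(f['color'][200:290,300:400],None,fx=6,fy=6))"
```

```text
at [ 0.6125 -0.0316  0.0195] yaw -79.8 d_mm [-2.2 -1.5  0.5] rot [-0.004 -0.011  0.003] tilt 0.65 F [-0.4 -0.9 -0.9] w 0.0652 t 30.25
q [-0.74  0.98  1.07  1.9  -1.09  0.97 -0.54]
[-0.     0.006 -0.005  0.001 -0.004 -0.004  0.   ]
```

View pics/s16.png

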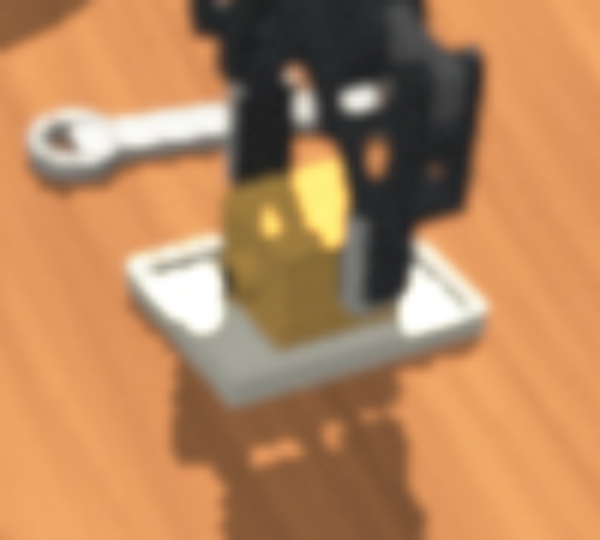

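```bash
python3 -c "
from h import *
f=grab_frame('side');P=pts(f)
for v in range(236,258,1): print(v,[tuple((P[v,u]*1000).round(0).astype(int)) for u in (358,362,365)],f['color'][v,362])
"
```

```text
236 [(np.int64(608), np.int64(-71), np.int64(62)), (np.int64(613), np.int64(-78), np.int64(65)), (np.int64(611), np.int64(-95), np.int64(77))] [44 42 41]
237 [(np.int64(608), np.int64(-72), np.int64(60)), (np.int64(612), np.int64(-81), np.int64(65)), (np.int64(612), np.int64(-94), np.int64(74))] [47 46 45]
238 [(np.int64(608), np.int64(-73), np.int64(59)), (np.int64(614), np.int64(-76), np.int64(60)), (np.int64(611), np.int64(-97), np.int64(74))] [48 47 46]
239 [(np.int64(608), np.int64(-71), np.int64(55)), (np.int64(612), np.int64(-80), np.int64(61)), (np.int64(621), np.int64(-73), np.int64(54))] [45 44 42]
240 [(np.int64(608), np.int64(-72), np.int64(54)), (np.int64(613), np.int64(-79), np.int64(57)), (np.int64(621), np.int64(-75), np.int64(53))] [45 43 42]
241 [(np.int64(609), np.int64(-70), np.int64(50)), (np.int64(614), np.int64(-77), np.int64(54)), (np.int64(620), np.int64(-76), np.int64(52))] [45 43 42]
242 [(np.int64(607), np.int64(-76), np.int64(52)), (np.int64(613), np.int64(-80), np.int64(54)), (np.int64(619), np.int64(-79), np.int64(52))] [44 41 41]
243 [(np.int64(609), n
[... 1591 characters left out ...]
int64(-51), np.int64(7)), (np.int64(634), np.int64(-48), np.int64(3))] [ 96 124 141]
254 [(np.int64(619), np.int64(-50), np.int64(5)), (np.int64(628), np.int64(-50), np.int64(3)), (np.int64(633), np.int64(-52), np.int64(4))] [126 145 152]
255 [(np.int64(618), np.int64(-53), np.int64(5)), (np.int64(625), np.int64(-55), np.int64(5)), (np.int64(630), np.int64(-58), np.int64(6))] [147 159 162]
256 [(np.int64(617), np.int64(-56), np.int64(5)), (np.int64(624), np.int64(-59), np.int64(6)), (np.int64(629), np.int64(-62), np.int64(7))] [146 157 159]
257 [(np.int64(615), np.int64(-62), np.int64(7)), (np.int64(622), np.int64(-64), np.int64(7)), (np.int64(629), np.int64(-62), np.int64(5))] [138 148 148]
```

>>> play_rows(
  increments=[
    [-1, -1, -10, 0, 0, 0, 40],
    [0, 0, -30, 0, 0, 0, 20],
    [0, 0, -40, 0, 0, 0, 0],
    [0, 0, -30, 0, 0, 0, 0],
    [0, 0, 0, 0, 0, 0, 0],
  ],
)

```text
clock: 30.85
tcp_pos: [0.6091, -0.032, 0.134]
orientation: [-3.126, -0.276, -0.011]
contact_force: [-0.1, 1.2, -0.2]
grip_width: 0.0856
```

```bash
python3 -c "
from h import *
go(.4447,-.2835,.12,100)
f=grab_frame('side');P=pts(f);h=cv2.cvtColor(f['color'],cv2.COLOR_BGR2HSV)
g=(h[...,0]>15)&(h[...,0]<32)&(h[...,1]>100)&(abs(P[...,2]-.04)<.004)&(np.hypot(P[...,0]-.61,P[...,1]+.0305)<.045)
v,u=np.nonzero(g);w=np.array([ray(f,a,b,.04)[:2]*1000 for a,b in zip(u,v)],np.float32);print(len(w),cv2.minAreaRect(w),np.median(P[g],0))
m=(h[...,1]<70)&(abs(P[...,2]-.028)<.004)&(np.hypot(P[...,0]-.4447,P[...,1]+.284)<.05);v,u=np.nonzero(m);k=cv2.convexHull(np.c_[u,v].astype(np.int32))[:,0];print('flange',cv2.minEnclosingCircle(np.array([ray(f,a,b,.028)[:2]*1000 for a,b in k],np.float32)))
cv2.imwrite('pics/s17.png',cv2.resize(f['color'][180:410,220:420],None,fx=2.5,fy=2.5))"
```

```text
at [ 0.6091 -0.032   0.134 ] yaw -79.9 d_mm [-206.   218.9   11.9] rot [-0.003 -0.007  0.002] tilt 0.45 F [-0.1  1.2 -0.2] w 0.0856 t 30.85
q [-0.83  0.86  1.23  1.86 -0.92  1.13 -0.64]
324 ((610.1292114257812, -36.769493103027344), (45.125911712646484, 44.79623794555664), 10.949620246887207) [ 0.61104224 -0.03485412  0.03898767]
flange ((444.0540771484375, -288.6034240722656), 33.50835037231445)
```

View pics/s17.png

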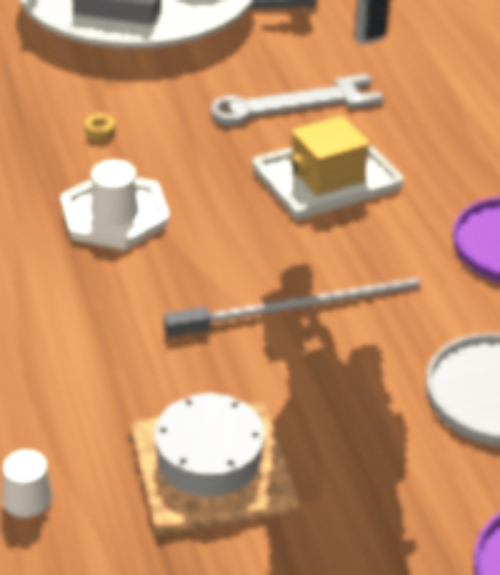

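>>> play_rows(
  increments=[
    [-25, 26, 0, 0, 0, 0, 0],
    [-32, 34, 0, 0, 0, 0, 0],
    [-32, 34, 0, 0, 0, 0, 0],
    [-32, 34, 0, 0, 0, 0, 0],
    [-32, 34, 0, 0, 0, 0, 0],
  ],
)

```text
clock: 31.4
tcp_pos: [0.487, -0.2147, 0.1266]
orientation: [-3.12, -0.306, -0.003]
contact_force: [0.0, -0.7, 0.6]
grip_width: 0.0854
```

```bash
python3 -c "
from h import *
go(.4447,-.284,.1,100)"
```

```text
at [ 0.487  -0.2147  0.1266] yaw -78.8 d_mm [-55.1  59.9  26. ] rot [-0.007 -0.003  0.021] tilt 0.4 F [ 0.  -0.7  0.6] w 0.0854 t 31.4
q [-0.55  0.75  1.24  2.04 -0.86  1.02 -0.24]
```

>>> play_rows(
  increments=[
    [-28, 30, 0, -0.007, 0, 0.02, 0],
    [-22, 24, 0, 0, 0, 0, 0],
    [0, 0, 10, 0, 0, 0, 0],
    [0, 0, 0, 0, 0, 0, 0],
    [0, 0, 0, 0, 0, 0, 0],
  ],
)

```text
clock: 31.9
tcp_pos: [0.439, -0.2827, 0.1136]
orientation: [-3.13, -0.255, 0.003]
contact_force: [0.3, -0.2, -0.6]
grip_width: 0.0854
```

```bash
python3 -c "
from h import *
go(.4447,-.284,.05,100)"
```

```text
at [ 0.439  -0.2827  0.1136] yaw -80.7 d_mm [ 5.5  2.3 63.6] rot [-0.001  0.002 -0.012] tilt 0.14 F [ 0.3 -0.2 -0.6] w 0.0854 t 31.9
q [-0.39  0.74  1.21  2.07 -0.87  0.97 -0.11]
```

>>> play_rows(
  increments=[
    [5, 2, 20, 0, 0, 0, 0],
    [0, 0, 25, 0, 0, 0, 0],
    [0, 0, 10, 0, 0, 0, 0],
    [0, 0, 0, 0, 0, 0, 0],
    [0, 0, 0, 0, 0, 0, 0],
  ],
)

```text
clock: 32.4
tcp_pos: [0.4486, -0.2791, 0.0568]
orientation: [-3.127, -0.271, 0.004]
contact_force: [0.6, -0.5, 0.2]
grip_width: 0.0854
```

```bash
python3 -c "
from h import *
go(.4447,-.284,.008,100)"
```

```text
at [ 0.4486 -0.2791  0.0568] yaw -80.1 d_mm [-4.6  4.3 48.8] rot [-0.003  0.002 -0.002] tilt 0.2 F [ 0.6 -0.5  0.2] w 0.0854 t 32.4
q [-0.33  0.81  1.09  2.09 -0.97  0.89 -0.06]
```

>>> play_rows(
  increments=[
    [-4, 4, 8, 0, 0, 0, 0],
    [0, 0, 10, 0, 0, 0, 0],
    [0, 0, 0, 0, 0, 0, 0],
    [0, 0, 0, 0, 0, 0, 0],
  ],
)

```text
clock: 32.8
tcp_pos: [0.4463, -0.2845, 0.0391]
orientation: [-3.129, -0.272, -0.0]
contact_force: [0.4, -0.1, 1.3]
grip_width: 0.0856
```

```bash
python3 -c "
from h import *
go(.4447,-.284,.008,100)
f=grab_frame('side');cv2.imwrite('pics/s18.png',cv2.resize(f['color'][260:400,230:390],None,fx=4,fy=4))"
```

```text
at [ 0.4463 -0.2845  0.0391] yaw -80.0 d_mm [-1.4 -0.7 31.1] rot [-0.001 -0.    -0.001] tilt 0.05 F [ 0.4 -0.1  1.3] w 0.0856 t 32.8
q [-0.3   0.83  1.05  2.09 -1.    0.86 -0.02]
```

View pics/s18.png

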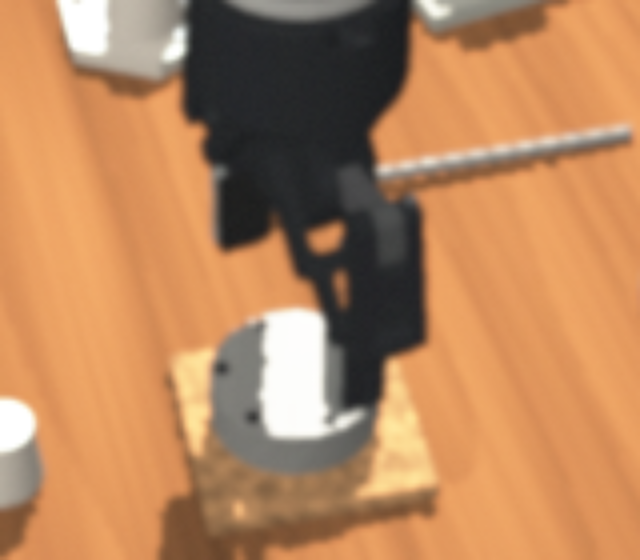

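>>> play_rows(
  increments=[
    [-1, -1, 8, 0, 0, 0, 0],
    [0, 0, 8, 0, 0, 0, 0],
    [0, 0, 0, 0, 0, 0, 0],
    [0, 0, 0, 0, 0, 0, 0],
  ],
)

```text
clock: 33.25
tcp_pos: [0.4451, -0.2835, 0.0219]
orientation: [-3.129, -0.272, -0.001]
contact_force: [0.4, -0.2, -0.0]
grip_width: 0.0855
```

```bash
python3 -c "
from h import *
go(.4447,-.284,.008,100)"
```

```text
at [ 0.4451 -0.2835  0.0219] yaw -80.0 d_mm [-0.5  0.4 13.9] rot [-0.001 -0.    -0.001] tilt 0.06 F [ 0.4 -0.2 -0. ] w 0.0855 t 33.25
q [-0.28  0.84  1.02  2.1  -1.04  0.83  0.  ]
```

>>> play_rows(
  increments=[
    [0, 0, 7, 0, 0, 0, 0],
    [0, 0, 6, 0, 0, 0, 0],
    [0, 0, 0, 0, 0, 0, 0],
    [0, 0, 0, 0, 0, 0, 0],
  ],
)

```text
clock: 33.65
tcp_pos: [0.4452, -0.2836, 0.0077]
orientation: [-3.129, -0.273, -0.001]
contact_force: [-0.6, 0.4, 0.1]
grip_width: 0.0852
```

```bash
python3 -c "
from h import *
go(.4447,-.284,.008,100)
f=grab_frame('side');cv2.imwrite('pics/s19.png',cv2.resize(f['color'][270:400,240:380],None,fx=4.5,fy=4.5))"
```

```text
at [ 0.4452 -0.2836  0.0077] yaw -80.0 d_mm [-0.5  0.4 -0.3] rot [-0.001 -0.    -0.001] tilt 0.06 F [-0.6  0.4  0.1] w 0.0852 t 33.65
q [-0.26  0.86  0.99  2.1  -1.07  0.81  0.02]
```

View pics/s19.png

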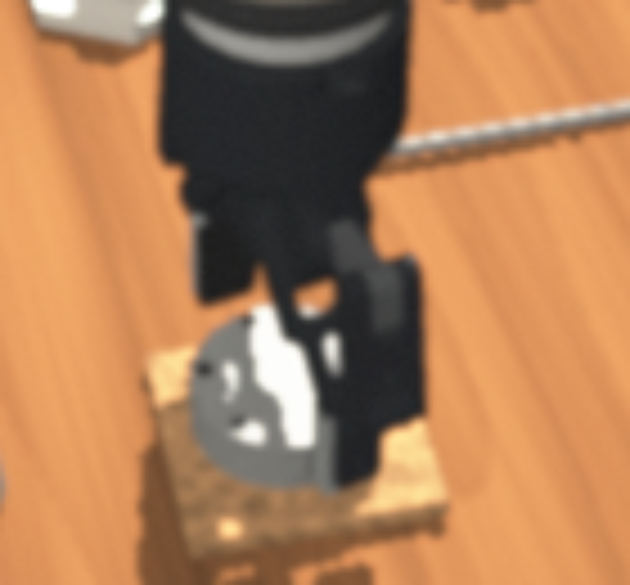

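>>> play_rows(
  increments=[
    [0, 0, 0, 0, 0, 0, 40],
    [0, 0, 0, 0, 0, 0, 80],
    [0, 0, 0, 0, 0, 0, 150],
    [0, 0, 0, 0, 0, 0, 150],
  ],
  force=90,
)

```text
clock: 34.1
tcp_pos: [0.4454, -0.2841, 0.0091]
orientation: [-3.129, -0.272, -0.003]
contact_force: [-0.8, -0.1, -2.3]
grip_width: 0.0608
```

>>> play_rows(
  increments=[
    [0, 0, -5, 0, 0, 0, 255],
    [0, 0, -10, 0, 0, 0, 255],
    [0, 0, -20, 0, 0, 0, 255],
    [0, 0, 0, 0, 0, 0, 255],
  ],
)

```text
clock: 34.5
tcp_pos: [0.4445, -0.2834, 0.0454]
orientation: [-3.128, -0.272, 0.001]
contact_force: [0.5, -0.1, -3.7]
grip_width: 0.0607
```

```bash
python3 -c "
from h import *
go(.6385,-.2765,.08,100)
f=grab_frame('side');cv2.imwrite('pics/s20.png',cv2.resize(f['color'][270:400,240:380],None,fx=4.5,fy=4.5))"
```

```text
at [ 0.4445 -0.2834  0.0454] yaw -80.1 d_mm [192.2  26.7 -34.7] rot [-0.002  0.    -0.001] tilt 0.11 F [ 0.5 -0.1 -3.7] w 0.0607 t 34.5
q [-0.3   0.82  1.07  2.09 -0.99  0.87 -0.03]
```

View pics/s20.png

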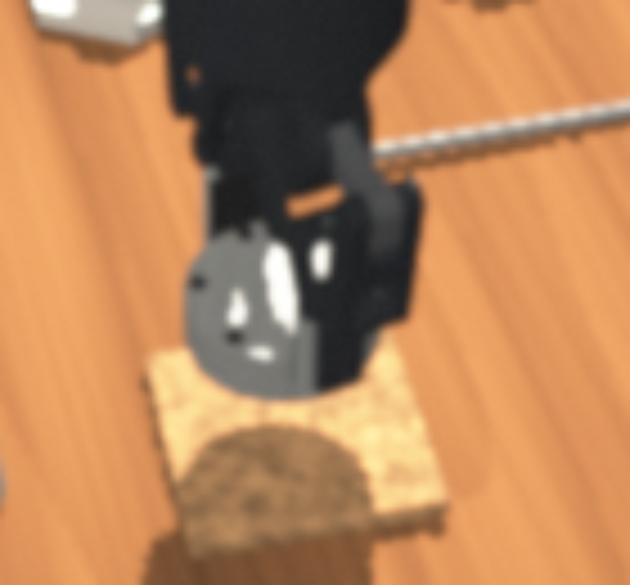

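>>> play_rows(
  increments=[
    [0, 0, -30, 0, 0, 0, 255],
    [25, 3, -10, 0, 0, 0, 255],
    [40, 6, 0, 0, 0, 0, 255],
    [40, 6, 0, 0, 0, 0, 255],
    [35, 5, 0, 0, 0, 0, 255],
  ],
)

```text
clock: 35.05
tcp_pos: [0.5827, -0.2766, 0.0817]
orientation: [-3.121, -0.259, 0.011]
contact_force: [-0.0, -1.1, -3.7]
grip_width: 0.0609
```

```bash
python3 -c "
from h import *
go(.6385,-.2765,.08,100)"
```

```text
at [ 0.5827 -0.2766  0.0817] yaw -80.5 d_mm [55.1  9.1  1.3] rot [-0.01   0.006 -0.009] tilt 0.68 F [-0.  -1.1 -3.7] w 0.0609 t 35.05
q [-0.33  0.92  1.09  1.79 -0.93  1.07 -0.29]
```

>>> play_rows(
  increments=[
    [30, 5, 0, -0.01, 0.006, 0, 255],
    [22, 4, 0, 0, 0, 0, 255],
    [0, 0, 0, 0, 0, 0, 255],
    [0, 0, 0, 0, 0, 0, 255],
  ],
)

```text
clock: 35.45
tcp_pos: [0.6418, -0.2725, 0.0756]
orientation: [-3.126, -0.273, 0.003]
contact_force: [-0.6, -1.2, -3.5]
grip_width: 0.0604
```

```bash
python3 -c "
from h import *
go(.638,-.276,.03,100)"
```

```text
at [ 0.6418 -0.2725  0.0756] yaw -80.0 d_mm [-4.3  3.  45.6] rot [-0.004  0.002 -0.   ] tilt 0.22 F [-0.6 -1.2 -3.5] w 0.0604 t 35.45
q [-0.31  0.98  1.07  1.66 -0.95  1.11 -0.36]
```

>>> play_rows(
  increments=[
    [-4, 3, 20, 0, 0, 0, 255],
    [0, 0, 20, 0, 0, 0, 255],
    [0, 0, 5, 0, 0, 0, 255],
    [0, 0, 0, 0, 0, 0, 255],
    [0, 0, 0, 0, 0, 0, 255],
  ],
)

```text
clock: 35.95
tcp_pos: [0.6328, -0.2761, 0.0235]
orientation: [-3.123, -0.266, 0.012]
contact_force: [0.8, 0.4, -3.4]
grip_width: 0.0605
```

```bash
python3 -c "
from h import *
go(.638,-.276,.006,100)
f=grab_frame('side');cv2.imwrite('pics/s21.png',cv2.resize(f['color'][250:390,350:490],None,fx=4,fy=4))"
```

```text
at [ 0.6328 -0.2761  0.0235] yaw -80.3 d_mm [ 5.2  1.  17.4] rot [-0.007  0.007 -0.005] tilt 0.58 F [ 0.8  0.4 -3.4] w 0.0605 t 35.95
q [-0.29  1.03  1.01  1.69 -1.    1.05 -0.32]
```

View pics/s21.png

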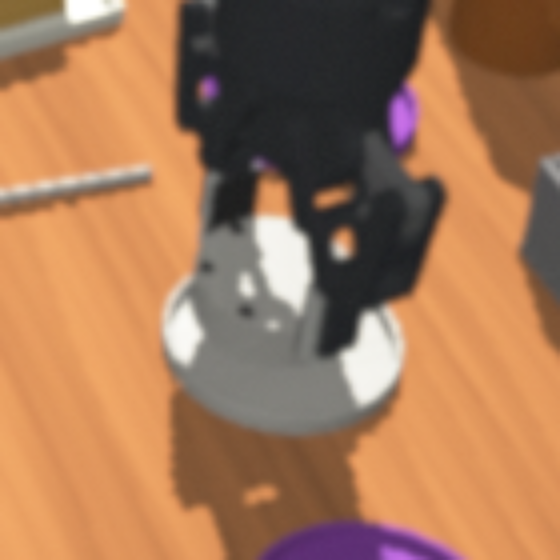

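>>> play_rows(
  increments=[
    [5, 1, 6, -0.007, 0.007, 0, 255],
    [0, 0, 4, 0, 0, 0, 255],
    [0, 0, 0, 0, 0, 0, 255],
  ],
)

```text
clock: 36.3
tcp_pos: [0.6394, -0.2766, 0.0144]
orientation: [3.129, 0.267, 0.005]
contact_force: [-0.3, -0.5, -2.9]
grip_width: 0.0606
```

```bash
python3 -c "
from h import *
go(.638,-.276,.005,100)"
```

```text
at [ 0.6394 -0.2766  0.0144] yaw -80.3 d_mm [-1.3 -0.9  9.4] rot [ 0.002 -0.003 -0.004] tilt 0.21 F [-0.3 -0.5 -2.9] w 0.0606 t 36.3
q [-0.28  1.04  1.    1.68 -1.02  1.03 -0.32]
```

>>> play_rows(
  increments=[
    [-1, -1, 5, 0, 0, 0, 255],
    [0, 0, 3, 0, 0, 0, 255],
    [0, 0, 0, 0, 0, 0, 255],
  ],
)

```text
clock: 36.6
tcp_pos: [0.6386, -0.2756, 0.006]
orientation: [3.128, 0.268, 0.006]
contact_force: [-0.5, 0.6, -4.7]
grip_width: 0.061
```

>>> play_rows(
  increments=[
    [0, 0, 2, 0, 0, 0, 255],
  ],
)

```text
clock: 36.7
tcp_pos: [0.6388, -0.2758, 0.005]
orientation: [3.129, 0.268, 0.007]
contact_force: [-5.7, 5.9, 16.8]
grip_width: 0.0611
```

Contact with the floor. Release and check.

>>> play_rows(
  increments=[
    [0, 0, 0, 0, 0, 0, 255],
  ],
)

```text
clock: 36.8
tcp_pos: [0.639, -0.276, 0.0054]
orientation: [3.128, 0.267, 0.008]
contact_force: [0.4, -0.0, -2.6]
grip_width: 0.061
```

>>> play_rows(
  increments=[
    [0, 0, 0, 0, 0, 0, 0],
    [0, 0, 0, 0, 0, 0, 0],
    [0, 0, 0, 0, 0, 0, 0],
    [0, 0, -8, 0, 0, 0, 0],
    [0, 0, -20, 0, 0, 0, 0],
  ],
)

```text
clock: 37.3
tcp_pos: [0.6384, -0.2762, 0.0338]
orientation: [3.128, 0.267, 0.006]
contact_force: [0.8, 0.3, 0.3]
grip_width: 0.0851
```

>>> play_rows(
  increments=[
    [0, 0, -30, 0, 0, 0, 0],
    [0, 0, -40, 0, 0, 0, 0],
    [0, 0, -40, 0, 0, 0, 0],
    [-35, 0, -20, 0, 0, 0, 0],
    [-40, 0, 0, 0, 0, 0, 0],
  ],
)

```text
clock: 37.8
tcp_pos: [0.568, -0.29, 0.1784]
orientation: [3.121, 0.276, 0.019]
contact_force: [-0.5, 0.4, -0.8]
grip_width: 0.0852
```

>>> play_rows(
  increments=[
    [-40, 0, 0, 0, 0, 0, 0],
    [-40, 0, 0, 0, 0, 0, 0],
    [0, 0, 0, 0, 0, 0, 0],
  ],
)

```text
clock: 38.1
tcp_pos: [0.4813, -0.3075, 0.1838]
orientation: [3.121, 0.263, 0.029]
contact_force: [0.4, -1.2, -0.0]
grip_width: 0.0851
```

```bash
python3 -c "
from h import *
go(.638,-.276,.2,100)
f=grab_frame('side');save('s22',f);t=grab_frame('top');save('t22',t)
for n,g in(('side',f),('top',t)): np.savez('/tmp/%s22.npz'%n,**g)
for n,g in(('side',f),('top',t)):
    P=pts(g);h=cv2.cvtColor(g['color'],cv2.COLOR_BGR2HSV)
    for nm,c,z,rad in (('flange',(.638,-.276),.024,.036),('valve',(.61,-.0305),.04,.04),('cruc',(.446,-.033),.038,.025),('cone',(.59,.252),.074,.015)):
        m=(abs(P[...,2]-z)<.004)&(np.hypot(P[...,0]-c[0],P[...,1]-c[1])<rad);p=P[m]
        if len(p)>5: print(n,nm,len(p),p.mean(0).round(4),'z',np.percentile(p[:,2],[10,50,90]).round(4))
"
```

```text
at [ 0.4813 -0.3075  0.1838] yaw -80.4 d_mm [160.   -4.7 -13.5] rot [ 0.011 -0.017 -0.007] tilt 1.19 F [ 0.4 -1.2 -0. ] w 0.0851 t 38.1
q [-0.39  0.71  1.27  1.92 -0.78  1.1  -0.2 ]
side flange 940 [ 0.6377 -0.2786  0.0231] z [0.0215 0.0231 0.0247]
side valve 42 [ 0.5986 -0.035   0.0389] z [0.0379 0.0388 0.0402]
side cruc 153 [ 0.4469 -0.0349  0.037 ] z [0.0352 0.037  0.0386]
side cone 20 [0.5913 0.2519 0.0727] z [0.0711 0.0725 0.0745]
top flange 455 [ 0.6365 -0.2731  0.0232] z [0.0208 0.0231 0.026 ]
top valve 265 [ 0.6086 -0.0299  0.0391] z [0.0367 0.0388 0.0419]
top cone 31 [0.5895 0.2553 0.0736] z [0.0709 0.0737 0.0759]
```

View pics/s22.png

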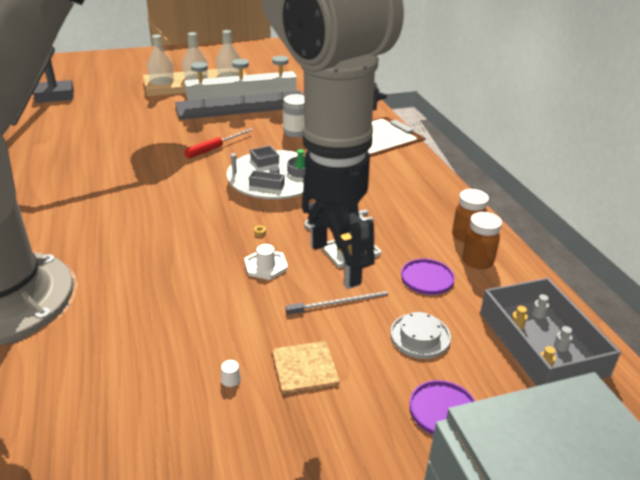

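View pics/t22.png

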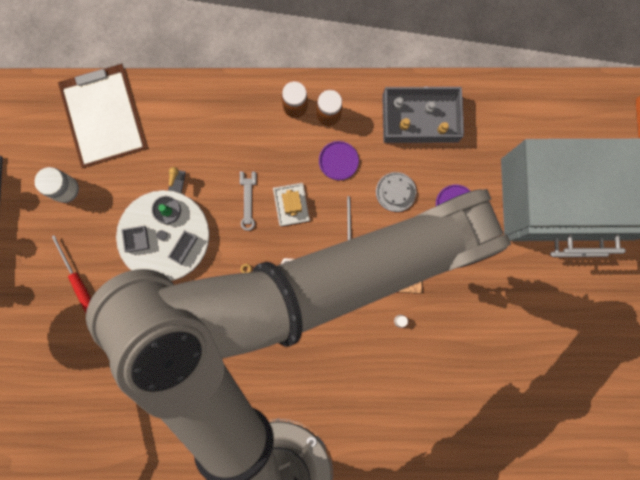

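```bash
python3 -c "
from h import *
t=grab_frame('top');P=pts(t)
print('cabinet',P[190,560],P[232,515],'arm',P[225,485],P[240,500],P[200,480],P[190,488])
o=r.get_obs();print(o['clock'],o['qvel'].round(3),o['contact_force'])
P=pts(t);m=(abs(P[...,2]-.047)<.004)&(np.hypot(P[...,0]-.59,P[...,1]-.252)<.037);w=P[m][:,:2]
x=np.linalg.lstsq(np.c_[2*w,np.ones(len(w))],(w**2).sum(1),rcond=None)[0];print('bin',x[:2],np.degrees(np.arctan2(*(x[:2]-[.535,.2645])[::-1])))
"
```

```text
cabinet [ 0.6070627  -0.59587974  0.15933902] [ 0.53276422 -0.53323475  0.05899495] arm [ 0.47545922 -0.3149628   0.54898384] [ 0.45439358 -0.33535454  0.5479301 ] [ 0.51037728 -0.30860969  0.55170191] [ 0.64142154 -0.49489559  0.0008885 ]
38.25 [-0.003  0.025 -0.027 -0.022 -0.005 -0.002  0.003] [ 0.34926022 -0.53711477 -0.48977073]
bin [0.59178514 0.25548829] -9.017549265276948
```

```bash
python3 -c "
from h import *
print(r.hand_in())"
```

```text
the job is handed in; nothing more can be done
None
```

I turned the carousel by its pin until the round bin faced the nozzle, then moved the cone, crucible, valve body and flange one after another to their places. I handed the job in at about 38 s on the clock, and no verdict was reported.

**Last checks:**

| Part | From the centre of its place | Height and orientation |
|---|---|---|
| Cone | about 3 mm or less | Upright, top at about 73 mm against 74 mm expected |
| Crucible | about 2 mm by depth, 5 mm in an earlier side view | Mouth down, top at about 37 mm against 38 mm |
| Valve | about 2 mm in the top view | Top at about 39 mm against 40 mm, ports within about 1° of the tray's long side |
| Flange | about 3 mm | Flat, top at about 23 mm against 24 mm |

The gripper was clear of every part, the tool force was near zero, and the joints were nearly still (under 0.03 rad/s).

**Disagreements:**
- **Bin angle:** with the nozzle at about -13°, earlier fits put the bin at -12.8° and -13.1°. The last top-view fit gave -9°. I put that down to partly hidden walls. Even taken at face value it is about 0.07 rad, inside the 0.15 rad limit.
- **Valve in the side view:** the last reading put it about 12 mm off in x, but it rested on few pixels because the arm was partly in the way. I relied on the top view.

While setting the valve down I pressed it briefly at about 39 N, measured at the wrist, and then backed off before releasing it.

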